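Cure glued mouse bases in the UV cabinet

ROBOT

A 6-joint arm with a two-finger parallel gripper is mounted at the origin on the work surface. World frame = base frame: x ahead of the robot, y to its left, z up, the work surface at z = 0. Lengths are in mm, angles in rad, forces in N, time in s.
With the tool pointing down it reaches from about 350 to 775 mm from the base axis. Payload 7.3 kg.
Tool frame: the origin (TCP) lies midway between the tips of the shut fingers; the grasp point (between the pads) lies 19 mm behind it; z points along the fingers, y is the line along which they close (so a half turn about z gives the same grasp; the last joint's range is limited). The gripper opens to 92 mm and grips with 3 to 60 N. Pads are 19 mm wide; open, the fingers measure 130 mm over their backs; the gripper's body (75 mm by 190 mm) begins 47 mm behind the grasp point.
Start: joints at [-1.483, 0.342, 1.524, -0, 1.275, -0.146], TCP at [121.651, -510.731, 226.741] pointing down, gripper open.
Joint ranges: [-2.53, 2.53], [-0.77, 2.02], [0.04, 2.7], [-1, 4.14], [0.28, 2.66], [-3.11, 3.11]. Speed limits (rad/s): [2.57, 2.57, 3.14, 3.14, 3.14, 3.14].

INTERFACE

Orientations are given as [roll, pitch, yaw] about the fixed x, y, z axes, in that order (R = Rz(yaw) Ry(pitch) Rx(roll)).
In Python, from plant import bot gives the robot as it stands. The module is installed in compiled form; this text tells all that it offers.
- The arm moves only by the shell command python3 -m crank 'ROWS' [OPENING]. ROWS is JSON, a list of rows, each a list of 6 numbers: the shift along the tool's x, y, z in m, then the turn, a rotation vector about the tool's x, y, z in rad. In form: [[dx, dy, dz, wx, wy, wz], ...]. A call has 1 to 5 rows; each row shifts and turns the commanded pose from where the row before left it, along the tool's axes as they then stand; what a row does not reach is not made up. A row lasts 1/8 s, in which the tool goes at most 62.5 mm and 10.7 degrees, less where a joint would pass 70% of its speed; a pose out of reach is approached as far as the arm can. A call is refused whole if a number of a shift passes 0.0625 or a number of a turn 0.188, either way. A call with a gripper value outside its range is refused whole. OPENING is the opening in per cent of the stroke, from 0 (shut) to 100 (fully open), set as the call begins (- or left out, the last holds). The fingers move at their own pace and stop on an object; the grip force is fixed at half the most. Time passes only in rows, so rows that do not move let the fingers close. It gives the time, the measured TCP pose, the force, the opening and the grip force at its end, in the units of the state.
- bot.get_obs(): the state, without advancing time (a new reading comes with each control period).
- bot.capture(name): name is "scene" or "top"; returns a dict with "color" (400x640x3 uint8, blue, green, red), "fov_y" (degrees; the focal length in pixels is half the picture's height over the tangent of half this angle, whatever the lens; pixels are square), "cx", "cy" (the principal point, pixels), "extrinsics" (4x4, takes a point from world to camera coordinates). Camera axes: x right, y up, looking along -z (the intrinsics and any distortion apply to the point x, -y, -z); pixel columns grow to the right and rows downward; lengths in mm; the calibration is good to about 2 mm. A picture is of the moment at which its call begins. There is no depth.
- bot.close_job(): hands the job in; it is judged then, once.
The state is a dict: "time": time; "joint_positions": joint angles; "dq": joint speeds; "tau": joint torques, N m; "tool_pos": TCP position; "tcp_rot": TCP orientation; "contact_force": force on the tool from outside, world axes, zero at the start; "moment": the same for the moment, N m; "grip_width": finger opening in mm; "finger_force": force on a finger pad.
Only numpy, scipy, OpenCV 4.12 (cv2) and the standard library are available. Lean on these libraries where they do the work, as an engineer would, in place of code of your own. Each camera call takes 0.05 s, during which the arm holds its last target. There are 200 camera calls.

TASK

The screw posts of the mouse bases waiting on the grey pad have just been glued: lay every base flat inside the tray, none stacked or resting on the rim, slide the loaded tray into the curing cabinet until it is fully home against its stop, and only then start the lamp by pushing the switch bar under the cabinet's lip fully up for a moment and letting it go. Leave the tray home for a cure of at least six seconds after letting go, then draw it out until it is wholly clear of the cabinet and its lip, the bases still flat in it. Unload every base back onto the pad, each flat on its own spot, leave the empty tray clear of the cabinet, and do not disturb the other things on the bench.

Things in the scene. Friction and masses are not known exactly. Their poses are not given: they have to be found in the camera images.
- cabinet: White bench-top UV curing cabinet, fixed, 200 mm deep, 270 wide, 178 high, without a floor: the chamber is open to the bench. Origin on the bench under its middle; x axis from the front (face at x = -100) into the chamber, z up. Chamber mouth 242 mm wide, 88 high; a stop across the back of the chamber (face at x = +70) ends the tray's travel.
- mouth (a point): Middle of the chamber mouth on the bench, at the front face (cabinet x = -100 mm). Beside it an aluminium guide plate on each side, 50 mm high, flares forward to 130 mm before the cabinet's origin, opening to 272 mm wide. Axes as the cabinet's.
- lip (a point): Middle of the lower front edge of the grey lip, 166 mm up, 146 mm before the cabinet's origin. The lip is 12 mm thick, as wide as the cabinet and overhangs its front by 46 mm. Axes as the cabinet's.
- home (a point): Fixed to the cabinet: where the tray's origin lies when the tray is fully home, 15 mm before the cabinet's origin. Axes as the cabinet's.
- tray: Loose sheet-aluminium tray, 0.5 kg, on the bench before the cabinet; it slides with a friction of a few N. Origin at the centre of its underside, x axis from the grip to the cabinet end, z up. 170 mm (x) by 230 (y), floor 3 mm thick; rim 3 mm thick, 11 high from the bench. It has 6 mm of play each side in the chamber.
- grip (a point): In the tray's black grip, 118 mm before the tray's origin, 28 mm up; axes as the tray's. The grip is an upright block 14 mm thick (y), 42 long (x, from 22 mm before this point to 20 behind it), z 7 to 43 mm, on a neck no higher than the rim. When the tray is home the lip hangs over it: a gripper pointing straight down does not fit, one leaning 45 degrees, fingers forward and down, does.
- bar (a point): Centre of the start switch, a round grey bar 18 mm thick, 62 long along the cabinet's y, under the lip at cabinet x -124, y -50, z 142 mm: 22 mm behind the lip's edge, 24 below its underside. The housing above it ends at z = 156. It is reached from below and in front and pushed up, e.g. by the upper side of the shut fingers (22 mm deep) leaning 45 degrees. Axes as the cabinet's.
- start_bar (a joint): Upward travel of the start switch in m: 0 released, 0.006 fully pressed. A spring returns it; it needs about 1 N to start and 4 N fully pressed. The lamp cycle starts at 4 mm or more.
- base1: A black plastic mouse base (lower half of a computer mouse), open side up, 104 mm long (x), 54 mm wide (y, sides straight and upright over the middle 52 mm), 24 mm high, with rounded ends; about 70 g. Origin at the centre of its flat underside, z up. Two or three bases are present, waiting on the grey foam pad; the others are absent. All are alike.
- base2: A black plastic mouse base (lower half of a computer mouse), open side up, 104 mm long (x), 54 mm wide (y, sides straight and upright over the middle 52 mm), 24 mm high, with rounded ends; about 70 g. Origin at the centre of its flat underside, z up. Two or three bases are present, waiting on the grey foam pad; the others are absent. All are alike.
- base3: A black plastic mouse base (lower half of a computer mouse), open side up, 104 mm long (x), 54 mm wide (y, sides straight and upright over the middle 52 mm), 24 mm high, with rounded ends; about 70 g. Origin at the centre of its flat underside, z up. Two or three bases are present, waiting on the grey foam pad; the others are absent. All are alike.
- base4: A black plastic mouse base (lower half of a computer mouse), open side up, 104 mm long (x), 54 mm wide (y, sides straight and upright over the middle 52 mm), 24 mm high, with rounded ends; about 70 g. Origin at the centre of its flat underside, z up. Two or three bases are present, waiting on the grey foam pad; the others are absent. All are alike.
- pad: Thin grey foam pad lying flat on the bench (1 mm, counts as bench height), fixed, 270 mm (x) by 235 mm (y). Origin at its middle, z up. The bases start on it and come back to it.
- knife: Bystander: aluminium craft knife lying flat, about 165 mm long, 11 mm thick; origin about its middle.
- top_shell: Bystander: white domed mouse top shell, 124 by 62 mm, 27 mm high; origin at the centre of its underside.
- driver: Bystander: screwdriver 150 mm long lying flat; origin about its middle.
- screw_dish: Bystander: round steel screw dish 76 mm across, 22 mm high; origin at the centre of its underside.
Not all that is in view belongs to the job. What is shaped like the base3 but orange or turquoise is not meant. Leave any pink look-alike of the base1 alone.

How it is judged (in metres and radians):
On the way, in this order (a step that is already met when the one before it is completed fails the run):
1. every base that is present lies flat in the tray (x of base1 in the frame of tray between -0.06 and 0.06 m and y of base1 in the frame of tray between -0.09 and 0.09 m and z of base1 in the frame of tray between -0.002 and 0.008 m and angle between each of base1, base2, base3, base4's own z axis and vertical below 0.06 rad and x of base2 in the frame of tray between -0.06 and 0.06 m and y of base2 in the frame of tray between -0.09 and 0.09 m and z of base2 in the frame of tray between -0.002 and 0.008 m and x of base3 in the frame of tray between -0.06 and 0.06 m and y of base3 in the frame of tray between -0.09 and 0.09 m and z of base3 in the frame of tray between -0.002 and 0.008 m and x of base4 in the frame of tray between -0.06 and 0.06 m and y of base4 in the frame of tray between -0.09 and 0.09 m and z of base4 in the frame of tray between -0.002 and 0.008 m), for 0.3 s.
2. the loaded tray is home in the cabinet (all of step 1 and x of tray in the frame of cabinet above -0.022 m and angle between the x axis of tray and the x axis of cabinet, either way round below 0.06 rad), for 0.2 s.
3. the start bar is pressed, with the loaded tray home (all of step 2 and value of joint start_bar above 0.004 m), for 0.1 s.
4. the bar is let go and the loaded tray stays home for five seconds (all of step 2 and value of joint start_bar below 0.0015 m), for 5 s.
5. the tray is drawn clear of the lip with every base still flat in it (all of step 1 and x of tray in the frame of cabinet below -0.231 m), for 0.2 s.
At the end, for the whole second after the job is handed in: Every present base lies flat (tilt under 0.06 rad) on the pad, its origin within 125 mm of the pad's middle along its x and 108 mm along its y; the tray lies flat, wholly before the lip (origin over 231 mm before the cabinet's, along its x); bar released, all at rest (x of base1 in the frame of pad between -0.125 and 0.125 m and y of base1 in the frame of pad between -0.108 and 0.108 m and height (world z) of each of base1, base2, base3, base4, tray below 0.006 m and angle between each of base1, base2, base3, base4's own z axis and vertical below 0.06 rad and x of base2 in the frame of pad between -0.125 and 0.125 m and y of base2 in the frame of pad between -0.108 and 0.108 m and x of base3 in the frame of pad between -0.125 and 0.125 m and y of base3 in the frame of pad between -0.108 and 0.108 m and x of base4 in the frame of pad between -0.125 and 0.125 m and y of base4 in the frame of pad between -0.108 and 0.108 m and linear speed of each of base1, base2, base3, base4, tray below 0.02 m/s and x of tray in the frame of cabinet below -0.231 m and angle between tray's own z axis and vertical below 0.05 rad and value of joint start_bar below 0.0015 m); the robot touches nothing.
It fails at once if the lamp is started while the tray is not home (value of joint start_bar above 0.003 m and x of tray in the frame of cabinet below -0.03 m).
It fails at once if the craft knife is moved more than 30 mm (distance of knife from where it was at the start of the episode above 0.03 m).
It fails at once if the white top shell is moved more than 30 mm (distance of top_shell from where it was at the start of the episode above 0.03 m).
It fails at once if the screwdriver is moved more than 30 mm (distance of driver from where it was at the start of the episode above 0.03 m).
It fails at once if the screw dish is moved more than 30 mm (distance of screw_dish from where it was at the start of the episode above 0.03 m).
Of base1, base2, base3, base4 only 2 to 3 are there at a start; the rules pass over those that are not, and their reading is None.
At some moment in a run one of base1, base2, base3, base4 may be knocked a few centimetres aside while the robot is not near it.
Once in a run the grip may slacken for a moment while it holds something.
It also fails if it takes over 210 s, if anything falls off the work surface, if the arm or the gripper's body presses on something with over 40 N, if the wrist force passes 120 N, or if a joint passes its speed limit or range.

## Working session

There is one attempt and no reset: what is moved stays moved. The work goes in short steps, Python scripts to look and compute and a shell command to move; the robot and the scene stay as the last step left them, time stands still between calls to the robot, and variables do not carry over. Pictures are saved under pics/ and viewed, at most 14 in all, crops included, and the job is handed in when it is done.

```bash
mkdir -p pics
python3 - <<'E'
from plant import bot
import cv2,json,numpy as np
for n in("scene","top"):
    c=bot.capture(n);cv2.imwrite(f"pics/{n}0.png",c["color"]);print(n,c["fov_y"],c["cx"],c["cy"],np.array(c["extrinsics"]).round(3).tolist(),[k for k in c])
print(bot.get_obs())
E
```

```text
scene 50.06562725033013 312.9086039142154 205.73274728179493 [[-0.596, 0.803, -0.007, 461.196], [-0.568, -0.415, 0.71, 156.931], [0.567, 0.428, 0.704, -1424.103], [0.0, 0.0, 0.0, 1.0]] ['color', 'fov_y', 'cx', 'cy', 'extrinsics']
top 50.08346447555101 312.973984961315 202.829529168589 [[0.011, -1.0, 0.016, -166.626], [0.986, 0.013, 0.166, -537.87], [-0.166, 0.014, 0.986, -1358.113], [0.0, 0.0, 0.0, 1.0]] ['color', 'fov_y', 'cx', 'cy', 'extrinsics']
{'time': 0.1, 'joint_positions': array([-1.48299792e+00,  3.42615440e-01,  1.52495605e+00, -2.55731873e-05,
        1.27539777e+00, -1.45989233e-01]), 'dq': array([-0.00112164, -0.00160085, -0.00073336,  0.00044491,  0.00094865,
       -0.00116197]), 'tau': array([ 1.60410560e-03, -4.32005382e+01, -2.44694173e+01,  7.19699822e-02,
        5.26016566e-02, -4.81631332e-05]), 'tool_pos': array([ 121.60928704, -510.33040766,  226.12191873]), 'tcp_rot': array([-3.14022713e+00, -1.76062177e-04,  2.33794981e-01]), 'contact_force': array([-0.34041113,  0.1500847 , -0.07363032]), 'moment': array([-0.01104633, -0.00644035,  0.0378855 ]), 'finger_force': 0.0, 'grip_width': 92.0572326645046}
```

View pics/scene0.png

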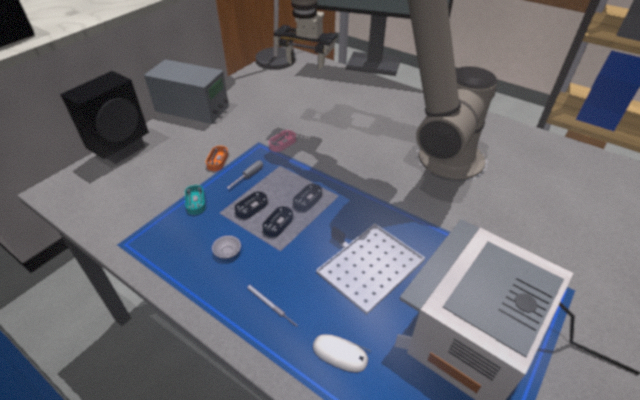

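View pics/top0.png

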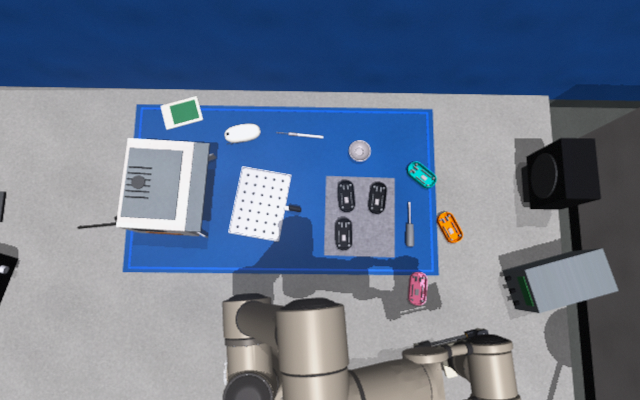

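The top view shows the cabinet on the left with its mouth facing right (−y), the tray at about (261,204) with its grip at (293,208), and three black bases at (346,195), (377,197) and (344,233) on the pad. I'll take enlarged crops for detail.

```bash
cat > h.py <<'E'
from plant import bot
import cv2,numpy as np
def cap(n): return bot.capture(n)
def ray(c,uv,z):
    E=np.array(c["extrinsics"]);R,t=E[:3,:3],E[:3,3];C=-R.T@t
    uv=np.atleast_2d(np.array(uv,float));f=200/np.tan(np.radians(c["fov_y"]/2))
    d=np.c_[(uv[:,0]-c["cx"])/f,-(uv[:,1]-c["cy"])/f,-np.ones(len(uv))]@R
    return C+d*((z-C[2])/d[:,2])[:,None]
def proj(c,P):
    E=np.array(c["extrinsics"]);p=np.atleast_2d(P)@E[:3,:3].T+E[:3,3];f=200/np.tan(np.radians(c["fov_y"]/2))
    return np.c_[c["cx"]-f*p[:,0]/p[:,2],c["cy"]+f*p[:,1]/p[:,2]]
def blobs(mask,amin):
    k,_=cv2.findContours(mask.astype(np.uint8),cv2.RETR_EXTERNAL,cv2.CHAIN_APPROX_NONE)
    return [x for x in k if cv2.contourArea(x)>amin]
def bases(c,z=14,amin=150,roi=None):
    "dark blobs -> centre and long-axis angle in world at height z"
    m=cv2.morphologyEx((c["color"].max(2)<75).astype(np.uint8),cv2.MORPH_CLOSE,np.ones((5,5)))
    r=[]
    for k in blobs(m,amin):
        (u,v),wh,_=b=cv2.minAreaRect(k)
        if roi and not(roi[0]<u<roi[2] and roi[1]<v<roi[3]):continue
        q=ray(c,cv2.boxPoints(b),z)[:,:2];e=[q[1]-q[0],q[2]-q[1]];L=max(e,key=np.linalg.norm)
        r.append((q.mean(0).round(1),round(float(np.degrees(np.arctan2(L[1],L[0])))%180,1),[round(float(np.linalg.norm(x))) for x in e],(round(u),round(v))))
    return r
E
python3 - <<'E'
from h import *
c=cap("top");s=cap("scene")
for n,x in(("top",c),("scene",s)):
    E=np.array(x["extrinsics"]);print(n,(-E[:3,:3].T@E[:3,3]).round())
for b in bases(c,14,100,(300,150,400,260)):print("top",b)
for b in bases(s,14,100,(220,170,340,245)):print("scn",b)
g=c["color"].min(2)
for k in blobs(g>150,400):
    b=cv2.minAreaRect(k)
    if 100<b[0][0]<330:
        z=11 if b[0][0]>220 else 178
        q=ray(c,cv2.boxPoints(b),z)[:,:2];print("white",b,q.round(1).tolist(),z)
cv2.imwrite("pics/a.png",cv2.resize(c["color"][120:260,110:310],None,fx=4,fy=4,interpolation=cv2.INTER_CUBIC))
cv2.imwrite("pics/b.png",cv2.resize(s["color"][210:400,310:590],None,fx=2.8,fy=2.8,interpolation=cv2.INTER_CUBIC))
E
```

```text
top [ 307. -141. 1431.]
scene [1172.  304.  894.]
top (array([ 443.6, -261.4]), 179.8, [54, 103], (343, 234))
top (array([ 566.7, -375.9]), 172.4, [107, 57], (377, 197))
top (array([ 572.1, -271.7]), 0.1, [106, 54], (346, 196))
scn (array([ 571. , -275.4]), 6.8, [123, 68], (277, 222))
scn (array([ 566.5, -380.5]), 173.6, [115, 75], (251, 205))
white ((317.0, 387.5), (23.0, 34.0), 90.0) [[-7.6, -125.7], [-6.8, -232.8], [-75.1, -233.0], [-75.8, -126.8]] 11
white ((246.84117126464844, 355.9352722167969), (29.911636352539062, 22.088592529296875), 85.60128784179688) [[94.0, 83.6], [99.8, 13.8], [9.4, 3.7], [3.8, 72.7]] 11
white ((313.1415710449219, 341.6239318847656), (63.259586334228516, 36.51893997192383), 86.18592071533203) [[190.3, -99.5], [199.1, -217.0], [5.2, -231.1], [-2.9, -116.3]] 11
white ((260.89599609375, 203.57200622558594), (55.27560806274414, 68.60257720947266), 10.30484676361084) [[442.7, 121.4], [673.4, 89.8], [641.6, -95.9], [412.1, -59.4]] 11
white ((242.0, 132.5), (17.0, 34.0), 90.0) [[818.2, 146.6], [820.1, 29.2], [758.9, 27.3], [757.1, 143.9]] 11
white ((282.5, 243.5), (311.0, 565.0), 90.0) [[936.4, 932.8], [971.8, -1052.8], [-70.4, -961.4], [-81.7, 799.9]] 11
```

View pics/a.png

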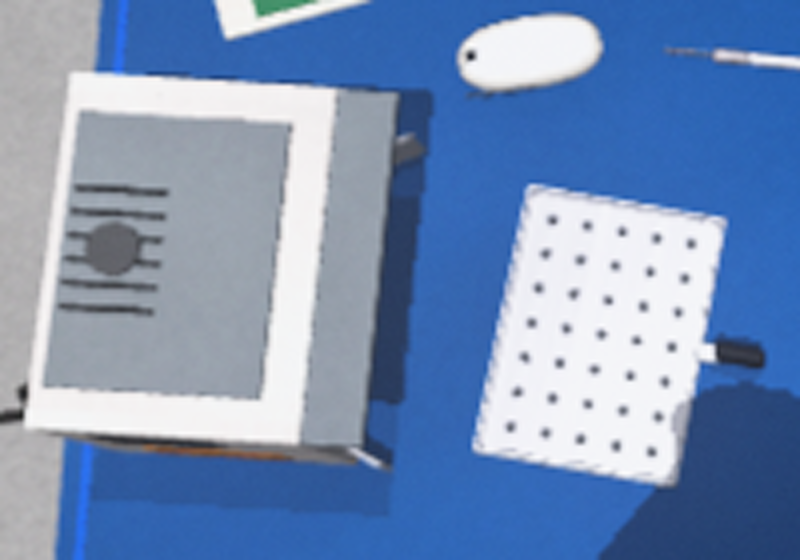

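View pics/b.png

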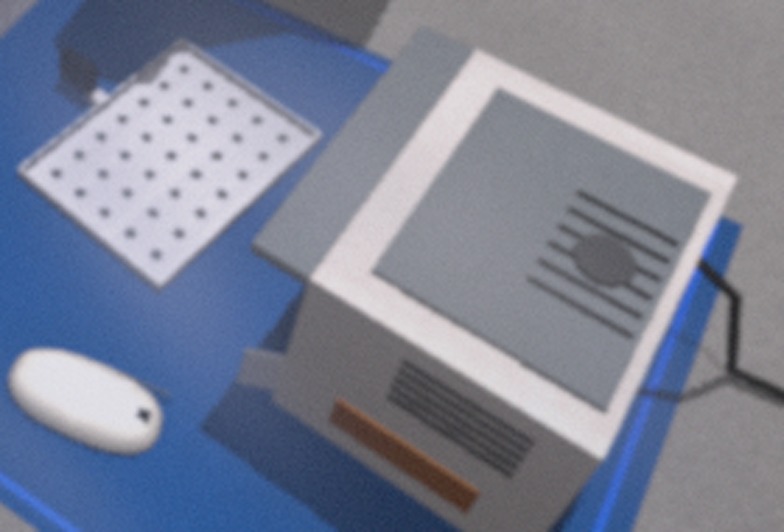

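Run:
```python
from h import *
c=cap("top");s=cap("scene")
t=lambda L:[(x/4+110-.4,y/4+120-.4) for x,y in L]
w=lambda L:[(x/2.8+310-.3,y/2.8+210-.3) for x,y in L]
a=ray(c,t([(70,72),(398,92),(363,445),(28,428)]),178)[:,:2];print("cab top",a.round(1).tolist())
b=ray(s,w([(605,460),(255,250),(418,28),(738,178)]),178)[:,:2];print("cab scn",b.round(1).tolist())
for q in(a,b):
    e=[q[(i+1)%4]-q[i] for i in range(4)];print([round(float(np.linalg.norm(x))) for x in e],[round(float(np.degrees(np.arctan2(x[1],x[0]))),1) for x in e])
q=ray(c,t([(527,186),(726,217),(677,486),(474,452)]),11)[:,:2]
q2=ray(s,w([(160,288),(18,170),(182,40),(322,132)]),11)[:,:2]
for q in(q,q2):
    e=[q[(i+1)%4]-q[i] for i in range(4)];print("tray",q.round(1).tolist(),q.mean(0),[round(float(np.linalg.norm(x))) for x in e],[round(float(np.degrees(np.arctan2(x[1],x[0]))),1) for x in e])
print("grip",ray(c,t([(740,352)]),40),ray(s,w([(80,75)]),28))
```

```text
cab top [[710.2, 406.0], [698.4, 158.1], [430.2, 170.0], [439.7, 414.2]]
cab scn [[707.3, 401.4], [700.8, 160.0], [433.7, 166.1], [438.7, 413.7]]
[248, 268, 244, 271] [-92.7, 177.5, 87.8, -1.7]
[241, 267, 248, 269] [-91.5, 178.7, 88.8, -2.6]
tray [[669.2, 84.5], [644.6, -85.2], [415.8, -49.1], [441.9, 119.6]] [542.90631508  17.42376022] [171, 232, 171, 230] [-98.3, 171.0, 81.2, -8.8]
tray [[670.7, 80.4], [642.8, -87.1], [416.2, -49.6], [440.1, 115.5]] [542.4529552   14.82244564] [170, 230, 167, 233] [-99.4, 170.6, 81.7, -8.7]
grip [[ 524.15771792 -100.05276126   40.        ]] [[527.61824913 -98.00182757  28.        ]]
```

The cabinet origin is at about (570.7, 309) with yaw 88.0°. The tray is at about (542.7, 16) with yaw 81.2°. I'm starting with the base at (444, −261).

```bash
cat > go.py <<'E'
# usage: go.py x y z [yaw_deg] : remaining turn and shift (tool axes after turn, tool pointing down)
import sys
from h import *
from scipy.spatial.transform import Rotation as R
o=bot.get_obs();a=[float(v) for v in sys.argv[1:]]
lean=np.radians(a[4]) if len(a)>4 else 0
Rc=R.from_euler("xyz",o["tcp_rot"])
Rt=R.from_euler("xyz",[np.pi,0,np.radians(a[3])])*R.from_rotvec([0,lean,0])
print("turn",(Rc.inv()*Rt).as_rotvec().round(3),"shift_m after turn",(Rt.inv().apply(np.array(a[:3])-o["tool_pos"])/1000).round(4),"before",(Rc.inv().apply(np.array(a[:3])-o["tool_pos"])/1000).round(4),"t",o["time"],"j",o["joint_positions"].round(2),"F",o["contact_force"].round(1),"w",round(o["grip_width"],1))
E
python3 -m crank '[[0,0,0,0,0,0.117],[0,0,0,0,0,0.117],[0.04,-0.031,0.01,0,0,0],[0.04,-0.031,0.01,0,0,0],[0.04,-0.031,0.01,0,0,0]]' 76
python3 -m crank '[[0.04,-0.031,0.01,0,0,0],[0.04,-0.031,0.01,0,0,0],[0.04,-0.031,0.01,0,0,0],[0.04,-0.031,0.01,0,0,0],[0.04,-0.031,0.01,0,0,0]]'
python3 go.py 443.6 -261.4 7 0
```

```text
time: 0.92
tool_pos: [242.6, -416.8, 196.5]
tcp_rot: [3.141, -0.0, -0.001]
contact_force: [0.3, -1.4, -0.0]
grip_width: 70.0
finger_force: 0.0
time: 1.55
tool_pos: [443.0, -261.7, 146.5]
tcp_rot: [3.141, -0.0, -0.0]
contact_force: [0.5, -0.8, 0.5]
grip_width: 69.7
finger_force: 0.0
turn [ 0. -0. -0.] shift_m after turn [ 0.0006 -0.0003  0.1395] before [ 0.0006 -0.0003  0.1395] t 1.55 j [-0.68  0.4   1.67 -0.    1.07  0.89] F [ 0.5 -0.8  0.5] w 69.7
```

```bash
python3 -m crank '[[0,0,0.045,0,0,0],[0,0,0.045,0,0,0],[0,0,0.03,0,0,0],[0,0,0.0145,0,0,0],[0,0,0,0,0,0]]'
python3 -m crank '[[0,0,0,0,0,0],[0,0,0,0,0,0],[0,0,0,0,0,0],[0,0,0,0,0,0]]' 0
python3 -m crank '[[0,0,-0.01,0,0,0],[0,0,-0.02,0,0,0],[0,0,-0.04,0,0,0],[0,0,-0.04,0,0,0],[0,0,0,0,0,0]]'
python3 go.py 475.3 50.7 100 81.2
```

```text
time: 2.17
tool_pos: [441.5, -262.7, 11.8]
tcp_rot: [-3.141, 0.001, -0.0]
contact_force: [-0.2, -0.3, 0.2]
grip_width: 69.8
finger_force: 0.0
time: 2.68
tool_pos: [442.4, -263.4, 13.4]
tcp_rot: [3.14, -0.002, -0.0]
contact_force: [-0.8, -0.5, 5.9]
grip_width: 53.5
finger_force: 30.0
time: 3.3
tool_pos: [443.2, -263.9, 125.7]
tcp_rot: [3.137, -0.005, -0.0]
contact_force: [-0.1, -0.3, -0.8]
grip_width: 53.6
finger_force: 30.0
turn [ 7.000e-03 -1.000e-03 -1.417e+00] shift_m after turn [ 0.3158 -0.0164  0.0257] before [ 0.0319 -0.3147  0.0245] t 3.3 j [-0.69  0.43  1.7  -0.    1.01  0.89] F [-0.1 -0.3 -0.8] w 53.6
```

```bash
python3 -m crank '[[0,0,0,0,0,-0.177],[0,0,0,0,0,-0.177],[0,0,0,0,0,-0.177],[0,0,0,0,0,-0.177],[0,0,0,0,0,-0.177]]' >/dev/null
python3 -m crank '[[0,0,0,0,0,-0.177],[0,0,0,0,0,-0.177],[0,0,0,0,0,-0.178],[0.05,-0.003,0,0,0,0],[0.053,-0.003,0,0,0,0]]'
python3 -m crank '[[0.053,-0.003,0,0,0,0],[0.053,-0.003,0,0,0,0],[0.053,-0.003,0,0,0,0],[0.052,-0.001,0,0,0,0],[0,0,0,0,0,0]]'
python3 go.py 475.3 50.7 18 81.2
python3 - <<'E'
from h import *
cv2.imwrite("pics/c.png",cap("top")["color"])
E
```

```text
time: 4.55
tool_pos: [450.9, -159.1, 121.3]
tcp_rot: [-3.14, -0.001, 1.415]
contact_force: [1.5, -0.3, -1.2]
grip_width: 53.9
finger_force: 30.0
time: 5.18
tool_pos: [473.3, 53.0, 121.5]
tcp_rot: [-3.14, -0.0, 1.422]
contact_force: [-0.1, -0.1, -0.9]
grip_width: 53.5
finger_force: 30.0
turn [-0.002 -0.     0.005] shift_m after turn [-0.002   0.0023  0.1035] before [-0.002   0.0025  0.1035] t 5.175 j [-0.05  0.37  1.8   0.    0.97  0.1 ] F [-0.1 -0.1 -0.9] w 53.5
```

View pics/c.png

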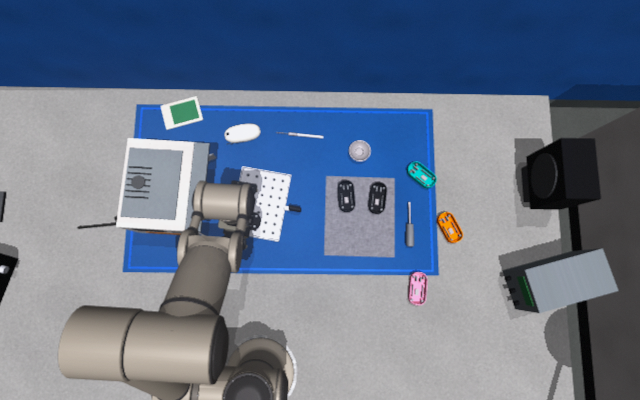

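The held base is over the left part of the tray at about (255,200), and the other two are unmoved at (346,195) and (377,197). Lowering now.

```bash
python3 -m crank '[[-0.002,0.002,0.04,0,0,0],[0,0,0.035,0,0,0],[0,0,0.02,0,0,0],[0,0,0.008,0,0,0],[0,0,0.002,0,0,0]]'
python3 -m crank '[[0,0,0.001,0,0,0],[0,0,0,0,0,0]]'
python3 -m crank '[[0,0,0,0,0,0],[0,0,0,0,0,0],[0,0,0,0,0,0]]' 74
python3 -m crank '[[0,0,-0.02,0,0,0],[0,0,-0.04,0,0,0],[0,0,-0.05,0,0,0],[0,0,0,0,0,0]]'
python3 go.py 572 -271.7 100 0
```

```text
time: 5.85
tool_pos: [475.6, 46.9, 17.0]
tcp_rot: [-3.141, 0.0, 1.416]
contact_force: [-0.6, 0.0, -1.0]
grip_width: 53.6
finger_force: 30.0
time: 6.1
tool_pos: [476.2, 47.5, 16.8]
tcp_rot: [3.14, -0.0, 1.417]
contact_force: [0.1, -0.0, -1.1]
grip_width: 53.7
finger_force: 30.0
time: 6.48
tool_pos: [475.8, 47.7, 16.3]
tcp_rot: [3.141, 0.0, 1.417]
contact_force: [-0.8, 0.2, -0.2]
grip_width: 67.7
finger_force: 0.0
time: 6.98
tool_pos: [478.1, 47.6, 129.6]
tcp_rot: [3.134, -0.001, 1.417]
contact_force: [0.2, -0.5, -0.3]
grip_width: 67.9
finger_force: 0.0
turn [ 0.006 -0.006  1.417] shift_m after turn [0.0939 0.3193 0.0296] before [-0.3011  0.1415  0.0306] t 6.975 j [-0.06  0.37  1.79 -0.    0.98  0.09] F [ 0.2 -0.5 -0.3] w 67.9
```

```bash
python3 -m crank '[[0,0,0,0,0,0.177],[0,0,0,0,0,0.177],[0,0,0,0,0,0.177],[0,0,0,0,0,0.177],[0,0,0,0,0,0.177]]' >/dev/null
python3 -m crank '[[0,0,0,0,0,0.177],[0,0,0,0,0,0.177],[0,0,0,0,0,0.178],[0.016,0.053,0,0,0,0],[0.016,0.053,0,0,0,0]]' >/dev/null
python3 -m crank '[[0.016,0.053,0,0,0,0],[0.016,0.053,0,0,0,0],[0.016,0.053,0,0,0,0],[0.014,0.053,0,0,0,0],[0,0,0,0,0,0]]'
python3 go.py 572 -271.7 12.5 0
python3 - <<'E'
from h import *
c=cap("top")
for b in bases(c,14,100,(215,150,400,260)):print("top",b)
s=cap("scene")
for b in bases(s,14,100,(220,170,450,300)):print("scn",b)
E
```

```text
time: 8.85
tool_pos: [569.3, -273.9, 124.2]
tcp_rot: [3.141, 0.001, -0.004]
contact_force: [0.5, 0.7, 0.9]
grip_width: 68.1
finger_force: 0.0
turn [ 0.     0.001 -0.004] shift_m after turn [ 0.0027 -0.0022  0.1117] before [ 0.0029 -0.0022  0.1117] t 8.85 j [-0.57  0.62  1.35 -0.    1.17  1.01] F [0.5 0.7 0.9] w 68.1
top (array([491.3,  42.5]), 57.1, [56, 108], (252, 218))
top (array([ 416.6, -100.4]), 11.5, [144, 243], (294, 241))
top (array([ 588.3, -311.3]), 94.2, [244, 159], (358, 191))
scn (array([ 571.2, -275.6]), 6.5, [118, 68], (277, 222))
scn (array([ 567.2, -380. ]), 173.6, [114, 73], (251, 205))
```

```bash
python3 -m crank '[[0.0027,-0.0022,0.04,0,0,0],[0,0,0.04,0,0,0],[0,0,0.02,0,0,0],[0,0,0.012,0,0,0],[0,0,0,0,0,0]]'
python3 -m crank '[[0,0,0,0,0,0],[0,0,0,0,0,0],[0,0,0,0,0,0],[0,0,0,0,0,0]]' 0
python3 -m crank '[[0,0,-0.01,0,0,0],[0,0,-0.02,0,0,0],[0,0,-0.04,0,0,0],[0,0,-0.04,0,0,0],[0,0,0,0,0,0]]'
python3 go.py 617.5 28.7 120 81.2
python3 - <<'E'
from h import *
a=cap("top")["color"][150:270,200:360];b=cap("scene")["color"][170:320,220:440]
cv2.imwrite("pics/d.png",np.vstack([cv2.resize(a,(400,300)),cv2.resize(b,(400,273))]))
E
```

```text
time: 9.57
tool_pos: [571.6, -266.4, 13.3]
tcp_rot: [-3.14, 0.002, 0.001]
contact_force: [0.3, 0.4, 0.5]
grip_width: 68.1
finger_force: 0.0
time: 10.07
tool_pos: [572.7, -268.2, 14.9]
tcp_rot: [3.141, -0.001, -0.0]
contact_force: [0.1, 1.8, 5.2]
grip_width: 53.9
finger_force: 29.6
time: 10.7
tool_pos: [574.1, -269.4, 128.4]
tcp_rot: [3.137, -0.006, -0.0]
contact_force: [0.3, -0.2, -1.0]
grip_width: 54.0
finger_force: 29.6
turn [ 0.008 -0.002 -1.417] shift_m after turn [ 0.3013 -0.0027  0.0084] before [ 0.0432 -0.2982  0.0074] t 10.7 j [-0.56  0.62  1.34 -0.    1.17  1.01] F [ 0.3 -0.2 -1. ] w 54.0
```

View pics/d.png

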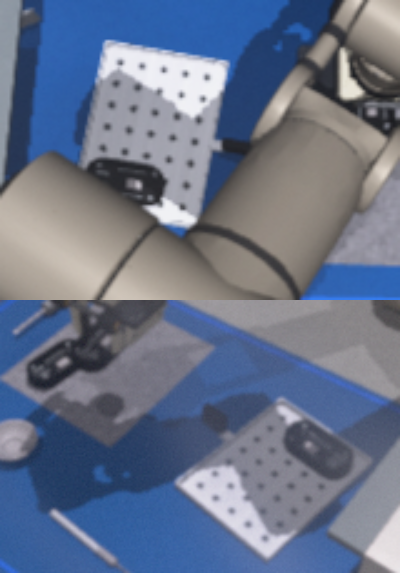

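The first base lies flat and aligned in the tray at roughly (125,180) in the upper half of this crop, and the second is held. Carrying on.

```bash
python3 -m crank '[[0,0,0,0,0,-0.177],[0,0,0,0,0,-0.177],[0,0,0,0,0,-0.177],[0,0,0,0,0,-0.177],[0,0,0,0,0,-0.177]]' >/dev/null
python3 -m crank '[[0,0,0,0,0,-0.177],[0,0,0,0,0,-0.177],[0,0,0,0,0,-0.178],[0.05,0,0,0,0,0],[0.05,0,0,0,0,0]]'
python3 -m crank '[[0.05,0,0,0,0,0],[0.05,-0.001,0,0,0,0],[0.05,-0.001,0,0,0,0],[0.05,0,0,0,0,0],[0,0,0,0,0,0]]'
python3 go.py 617.5 28.7 19 81.2
```

```text
time: 12.05
tool_pos: [586.6, -168.4, 122.1]
tcp_rot: [-3.138, -0.001, 1.415]
contact_force: [1.0, -0.3, -1.9]
grip_width: 53.7
finger_force: 29.6
time: 12.68
tool_pos: [615.4, 32.2, 122.3]
tcp_rot: [-3.138, -0.0, 1.421]
contact_force: [-0.1, -0.6, -0.1]
grip_width: 53.7
finger_force: 29.6
turn [-0.003 -0.     0.004] shift_m after turn [-0.0032  0.0026  0.1033] before [-0.0032  0.0029  0.1033] t 12.675 j [-0.07  0.6   1.4   0.    1.15  0.08] F [-0.1 -0.6 -0.1] w 53.7
```

```bash
python3 -m crank '[[0,0.002,0.04,0,0,0],[0,0,0.035,0,0,0],[0,0,0.02,0,0,0],[0,0,0.008,0,0,0],[0,0,0.001,0,0,0]]' >/dev/null
python3 -m crank '[[0,0,0.001,0,0,0],[0,0,0,0,0,0]]'
python3 -m crank '[[0,0,0,0,0,0],[0,0,0,0,0,0],[0,0,0,0,0,0]]' 74
python3 -m crank '[[0,0,-0.02,0,0,0],[0,0,-0.04,0,0,0],[0,0,-0.05,0,0,0],[0,0,0,0,0,0]]'
python3 -m crank '[[0,0,0,0,0,0.177],[0,0,0,0,0,0.177],[0,0,0,0,0,0.177],[0,0,0,0,0,0.177],[0,0,0,0,0,0.177]]' >/dev/null
python3 -m crank '[[0,0,0,0,0,0.177],[0,0,0,0,0,0.177],[0,0,0,0,0,0.177],[0,0,0,0,0,0.134],[0,0,0,0,0,0]]' >/dev/null
python3 - <<'E'
from h import *
c=cap("top")
for b in bases(c,14,100,(215,150,400,260)):print("top",b)
s=cap("scene")
for b in bases(s,14,100,(220,170,450,300)):print("scn",b)
E
python3 go.py 553 -374 120 -7.6
```

```text
time: 13.55
tool_pos: [618.8, 28.2, 20.0]
tcp_rot: [3.14, 0.0, 1.417]
contact_force: [0.5, 0.9, -1.4]
grip_width: 54.1
finger_force: 29.6
time: 13.92
tool_pos: [618.5, 28.3, 19.4]
tcp_rot: [3.141, 0.0, 1.417]
contact_force: [-0.2, -0.1, 0.1]
grip_width: 67.5
finger_force: 0.0
time: 14.42
tool_pos: [621.0, 28.2, 133.9]
tcp_rot: [3.132, -0.001, 1.417]
contact_force: [0.0, 0.4, -0.2]
grip_width: 67.9
finger_force: 0.0
top (array([ 566.7, -375.9]), 172.4, [107, 57], (377, 197))
top (array([509.6, 123.1]), 165.3, [636, 271], (227, 216))
scn (array([496.3,   9.3]), 69.7, [39, 43], (379, 251))
scn (array([ 367.9, -100. ]), 123.8, [72, 115], (368, 206))
scn (array([ 566.4, -381. ]), 173.6, [111, 71], (250, 205))
scn (array([ 281. , -113.4]), 29.8, [34, 54], (380, 188))
turn [0.    0.001 0.002] shift_m after turn [-0.0113  0.4074  0.0086] before [-0.0122  0.4074  0.0086] t 15.775 j [-0.08  0.6   1.38 -0.    1.16  1.62] F [ 0.3  0.5 -0. ] w 68.0
```

```bash
python3 -m crank '[[-0.002,0.058,0,0,0,0],[-0.002,0.058,0,0,0,0],[-0.002,0.058,0,0,0,0],[-0.002,0.058,0,0,0,0],[-0.002,0.058,0,0,0,0]]' >/dev/null
python3 -m crank '[[-0.001,0.058,0,0,0,0],[0,0.058,0,0,0,0],[0,0,0,0,0,0]]'
python3 go.py 553 -374 11 -7.6
```

```text
time: 16.77
tool_pos: [552.0, -377.0, 128.5]
tcp_rot: [3.14, 0.0, -0.136]
contact_force: [-0.1, 0.2, -0.2]
grip_width: 67.8
finger_force: 0.0
turn [ 0.001  0.    -0.004] shift_m after turn [ 0.0006 -0.0032  0.1175] before [ 0.0006 -0.0033  0.1175] t 16.775 j [-0.71  0.69  1.22 -0.    1.24  0.99] F [-0.1  0.2 -0.2] w 67.8
```

```bash
python3 -m crank '[[0,-0.001,0.04,0,0,0],[0,0,0.04,0,0,0],[0,0,0.025,0,0,0],[0,0,0.012,0,0,0],[0,0,0,0,0,0]]'
python3 -m crank '[[0,0,0,0,0,0],[0,0,0,0,0,0],[0,0,0,0,0,0],[0,0,0,0,0,0]]' 0
python3 -m crank '[[0,0,-0.01,0,0,0],[0,0,-0.02,0,0,0],[0,0,-0.04,0,0,0],[0,0,-0.04,0,0,0],[0,0,0,0,0,0]]'
python3 -m crank '[[0,0,0,0,0,-0.177],[0,0,0,0,0,-0.177],[0,0,0,0,0,-0.177],[0,0,0,0,0,-0.177],[0,0,0,0,0,-0.177]]' >/dev/null
python3 -m crank '[[0,0,0,0,0,-0.177],[0,0,0,0,0,-0.177],[0,0,0,0,0,-0.177],[0,0,0,0,0,-0.134],[0,0,0,0,0,0]]' 
python3 go.py 536.9 -21.5 120 81.2
python3 - <<'E'
from h import *
c=cap("top");k=blobs(c["color"].min(2)>235,300)
a=c["color"][130:270,110:390];b=cap("scene")["color"][170:320,220:440]
cv2.imwrite("pics/e.png",np.vstack([cv2.resize(a,(600,300)),cv2.resize(b,(600,300))]))
E
```

```text
time: 17.4
tool_pos: [553.7, -370.8, 11.7]
tcp_rot: [-3.141, 0.001, -0.132]
contact_force: [1.2, -0.1, 0.1]
grip_width: 67.9
finger_force: 0.0
time: 17.9
tool_pos: [554.3, -372.2, 13.6]
tcp_rot: [3.14, -0.002, -0.133]
contact_force: [0.1, 1.4, 6.1]
grip_width: 53.6
finger_force: 30.0
time: 18.52
tool_pos: [555.5, -373.2, 127.7]
tcp_rot: [3.137, -0.008, -0.133]
contact_force: [0.8, 0.7, -0.7]
grip_width: 53.7
finger_force: 30.0
time: 19.77
tool_pos: [553.3, -371.4, 121.8]
tcp_rot: [-3.14, -0.001, 1.415]
contact_force: [-0.6, -0.5, -1.6]
grip_width: 53.7
finger_force: 30.0
turn [-0.001 -0.001 -0.002] shift_m after turn [ 0.3433 -0.0697  0.0018] before [ 0.3431 -0.0703  0.002 ] t 19.775 j [-0.71  0.69  1.23 -0.    1.22 -0.55] F [-0.6 -0.5 -1.6] w 53.7
```

View pics/e.png

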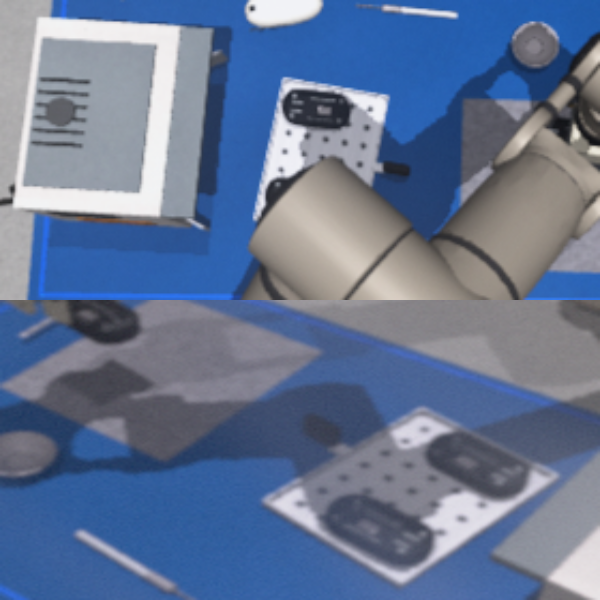

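Both placed bases lie flat in the tray on either side, and the middle is free. Carrying the third one in.

```bash
python3 -m crank '[[0.049,-0.01,0,0,0,0],[0.049,-0.01,0,0,0,0],[0.049,-0.01,0,0,0,0],[0.049,-0.01,0,0,0,0],[0.049,-0.01,0,0,0,0]]' >/dev/null
python3 -m crank '[[0.049,-0.01,0,0,0,0],[0.047,-0.01,0,0,0,0],[0,0,0,0,0,0],[0,0,0,0,0,0]]'
python3 go.py 536.9 -21.5 17 81.2
```

```text
time: 21.0
tool_pos: [537.0, -24.2, 122.3]
tcp_rot: [3.141, 0.0, 1.416]
contact_force: [0.2, 1.3, -0.9]
grip_width: 53.7
finger_force: 30.0
turn [ 0.     0.    -0.001] shift_m after turn [ 0.0027 -0.0005  0.1053] before [ 0.0027 -0.0005  0.1053] t 21.0 j [-0.19  0.47  1.64 -0.    1.03 -0.03] F [ 0.2  1.3 -0.9] w 53.7
```

```bash
python3 -m crank '[[0.0015,0,0.04,0,0,0],[0,0,0.035,0,0,0],[0,0,0.02,0,0,0],[0,0,0.008,0,0,0],[0,0,0.0015,0,0,0]]' >/dev/null
python3 -m crank '[[0,0,0.001,0,0,0],[0,0,0,0,0,0]]'
python3 -m crank '[[0,0,0,0,0,0],[0,0,0,0,0,0],[0,0,0,0,0,0]]' 70
python3 -m crank '[[0,0,-0.02,0,0,0],[0,0,-0.04,0,0,0],[0,0,-0.05,0,0,0],[-0.05,0,-0.03,0,0,0],[-0.05,0,0,0,0,0]]'
python3 -m crank '[[-0.05,0,0,0,0,0],[-0.05,0,0,0,0,0],[-0.05,0,0,0,0,0],[0,0,0,0,0,0]]'
python3 - <<'E'
from h import *
c=cap("top");s=cap("scene")
a=c["color"][130:270,110:390];b=s["color"][170:320,220:440]
cv2.imwrite("pics/f.png",np.vstack([cv2.resize(a,(600,300)),cv2.resize(b,(600,300))]))
E
```

```text
time: 21.88
tool_pos: [537.6, -22.7, 17.4]
tcp_rot: [3.14, 0.0, 1.417]
contact_force: [1.0, 0.3, -0.5]
grip_width: 53.5
finger_force: 30.0
time: 22.25
tool_pos: [537.1, -22.5, 16.8]
tcp_rot: [3.141, 0.0, 1.417]
contact_force: [-0.1, 1.2, 0.3]
grip_width: 64.2
finger_force: 0.0
time: 22.88
tool_pos: [523.1, -122.5, 159.7]
tcp_rot: [3.136, 0.001, 1.419]
contact_force: [0.1, -0.3, -0.4]
grip_width: 64.1
finger_force: 0.0
time: 23.38
tool_pos: [497.9, -272.7, 156.5]
tcp_rot: [3.141, 0.001, 1.412]
contact_force: [0.7, 1.7, -0.2]
grip_width: 64.1
finger_force: 0.0
```

View pics/f.png

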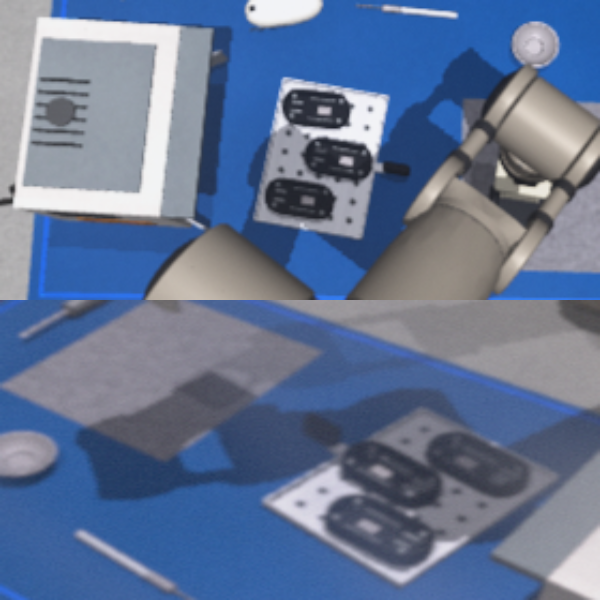

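All three bases lie flat in the tray and the grip is free. Leaning the tool 45° for the tray grip.

```bash
python3 -m crank '[[0,0,0,0,0.157,0],[0,0,0,0,0.157,0],[0,0,0,0,0.157,0],[0,0,0,0,0.157,0],[0,0,0,0,0.157,0]]' 45
python3 -m crank '[[0,0,0,0,0,0],[0,0,0,0,0,0]]'
python3 go.py 513.6 -171.2 102 81.2 45
python3 go.py 526.6 -87.4 17 81.2 45
```

```text
time: 24.1
tool_pos: [499.4, -268.3, 157.5]
tcp_rot: [3.14, -0.789, 1.42]
contact_force: [0.7, 0.2, 0.4]
grip_width: 41.4
finger_force: 0.0
time: 24.35
tool_pos: [499.3, -268.4, 157.1]
tcp_rot: [3.141, -0.782, 1.419]
contact_force: [0.5, 0.7, -1.0]
grip_width: 41.3
finger_force: 0.0
turn [-0.001  0.003  0.001] shift_m after turn [ 0.0306 -0.0007  0.1084] before [ 0.0309 -0.0006  0.1083] t 24.35 j [-0.92  0.76  1.26  0.53  1.71 -0.86] F [ 0.5  0.7 -1. ] w 41.3
turn [-0.001  0.003  0.001] shift_m after turn [ 0.0304 -0.0007  0.2285] before [ 0.0312 -0.0005  0.2284] t 24.35 j [-0.92  0.76  1.26  0.53  1.71 -0.86] F [ 0.5  0.7 -1. ] w 41.3
```

```bash
python3 -m crank '[[0.0155,-0.0005,0.05,0,0,0],[0.0155,0,0.05,0,0,0],[0,0,0.04,0,0,0],[0,0,0.035,0,0,0],[0,0,0,0,0,0]]'
python3 go.py 526.6 -87.4 17 81.2 45
python3 -m crank '[[0,0,0.03,0,0,0],[0,0,0.0225,0,0,0],[0,0,0,0,0,0],[0,0,0,0,0,0]]'
python3 go.py 526.6 -87.4 17 81.2 45
python3 - <<'E'
from h import *
c=cap("top");s=cap("scene")
a=c["color"][150:250,220:340];b=s["color"][170:290,290:440]
cv2.imwrite("pics/g.png",np.vstack([cv2.resize(a,(360,300)),cv2.resize(b,(360,288))]))
E
```

```text
time: 24.98
tool_pos: [520.1, -122.4, 55.1]
tcp_rot: [-3.14, -0.784, 1.42]
contact_force: [1.0, 0.3, 0.1]
grip_width: 41.5
finger_force: 0.0
turn [-0.004  0.001  0.002] shift_m after turn [-0.0018  0.001   0.0521] before [-0.0017  0.0012  0.0521] t 24.975 j [-0.74  0.78  1.58  0.64  1.35 -0.93] F [1.  0.3 0.1] w 41.5
time: 25.48
tool_pos: [527.1, -90.2, 19.1]
tcp_rot: [3.138, -0.783, 1.42]
contact_force: [0.2, 0.7, 0.7]
grip_width: 41.5
finger_force: 0.0
turn [0.002 0.002 0.002] shift_m after turn [ 0.0004 -0.0009  0.0034] before [ 0.0004 -0.0009  0.0033] t 25.475 j [-0.7   0.82  1.63  0.69  1.25 -0.96] F [0.2 0.7 0.7] w 41.5
```

View pics/g.png

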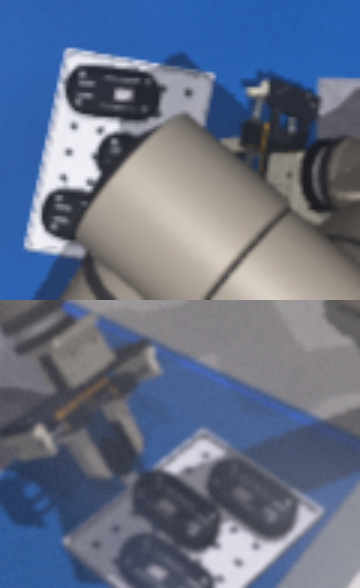

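The gripper straddles the grip correctly and all the bases are still in place. Closing on the grip.

```bash
python3 -m crank '[[0,0,0.002,0,0,0],[0,0,0,0,0,0],[0,0,0,0,0,0],[0,0,0,0,0,0],[0,0,0,0,0,0]]' 0
python3 go.py 550.6 -51 17 88 45; python3 -c "
from h import *;o=bot.get_obs();print(o['tool_pos'],o['tcp_rot'])"
```

```text
time: 26.2
tool_pos: [526.5, -87.6, 16.3]
tcp_rot: [3.141, -0.785, 1.417]
contact_force: [-0.7, -0.4, -0.1]
grip_width: 14.0
finger_force: 30.0
turn [ 0.084  0.001 -0.084] shift_m after turn [0.027  0.0228 0.0259] before [0.0287 0.0182 0.0277] t 26.2 j [-0.69  0.83  1.63  0.69  1.24 -0.96] F [-0.7 -0.4 -0.1] w 14.0
[526.52958521 -87.59917007  16.26913035] [ 3.14144281 -0.78483627  1.41661837]
```

```bash
python3 -m crank '[[0,0,0,0.021,0,-0.021],[0,0,0,0.021,0,-0.021],[0,0,0,0.021,0,-0.021],[0,0,0,0.021,0,-0.021],[0,0,0,0,0,0]]'
python3 go.py 557.6 -65.8 16.3 88 45
```

```text
time: 26.82
tool_pos: [526.8, -87.5, 16.3]
tcp_rot: [3.141, -0.785, 1.537]
contact_force: [3.4, -1.6, -0.6]
grip_width: 13.3
finger_force: 30.0
turn [-0.     0.001  0.001] shift_m after turn [0.0161 0.0301 0.0161] before [0.0161 0.0301 0.0161] t 26.825 j [-0.67  0.86  1.56  0.63  1.32 -0.98] F [ 3.4 -1.6 -0.6] w 13.3
```

```bash
python3 -m crank '[[0.003,0.006,0.003,0,0,0],[0.003,0.006,0.003,0,0,0],[0.003,0.006,0.003,0,0,0],[0.003,0.006,0.003,0,0,0],[0.004,0.006,0.004,0,0,0]]'
python3 -m crank '[[0,0,0,0,0,0]]' >/dev/null
python3 go.py 566.5 189.1 16.3 88 45
python3 - <<'E'
from h import *
c=cap("top");s=cap("scene")
a=c["color"][120:260,110:310];b=s["color"][190:340,300:500]
cv2.imwrite("pics/i.png",np.hstack([cv2.resize(a,(400,280),interpolation=2),cv2.resize(b,(373,280),interpolation=2)]))
cv2.imwrite("pics/i_s.png",cv2.resize(b,None,fx=4,fy=4,interpolation=2))
E
```

```text
time: 27.45
tool_pos: [554.9, -65.7, 16.3]
tcp_rot: [-3.136, -0.786, 1.536]
contact_force: [-5.2, -4.6, 3.6]
grip_width: 13.7
finger_force: 30.1
turn [-0.004 -0.001  0.   ] shift_m after turn [0.1797 0.0019 0.1798] before [0.1796 0.0026 0.1799] t 27.575 j [-0.61  0.87  1.51  0.66  1.32 -0.93] F [-2.3  1.   2.2] w 13.8
```

View pics/i_s.png

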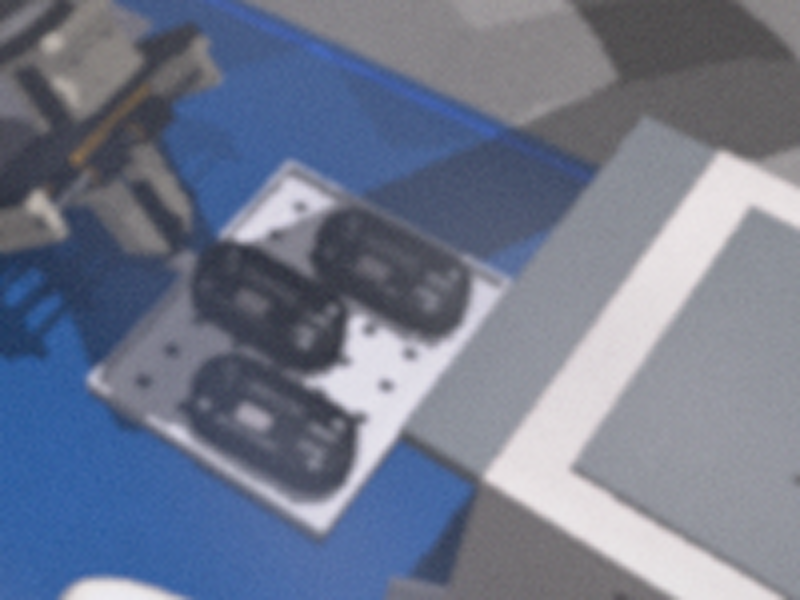

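The tray is in line with the cabinet and all three bases are flat. Its rim corners are at (90,380), (320,538) and (290,163) in this 4x crop, and I'll use them to check yaw and lateral offset.

```bash
python3 - <<'E'
from h import *
s=cap("scene")
w=[(x/4+300-.4,y/4+190-.4) for x,y in [(90,380),(320,538),(290,163),(510,283)]]
q=ray(s,w,11)[:,:2];ex=np.array([.0349,.9994]);ey=np.array([-.9994,.0349])
for p in q:print(p.round(1),"cab",((p-[570.7,309])@ex).round(1),((p-[570.7,309])@ey).round(1))
print("dirs",[round(float(np.degrees(np.arctan2(*(b-a)[::-1]))),1) for a,b in((q[0],q[1]),(q[0],q[2]),(q[2],q[3]))])
E
python3 go.py 566.5 189.1 16.3 88 45
```

```text
[668.9 -49.6] cab -355.0 -110.7
[679.1 119.6] cab -185.5 -114.9
[441.1 -43.1] cab -356.4 117.2
[447.  125.6] cab -187.6 117.2
dirs [86.6, 178.4, 88.0]
turn [-0.003 -0.002 -0.   ] shift_m after turn [0.1798 0.0019 0.1798] before [0.1795 0.0024 0.18  ] t 27.725 j [-0.61  0.87  1.51  0.66  1.32 -0.93] F [-4.2  3.   2.6] w 13.9
```

```bash
python3 -m crank '[[0.006,0.001,0.006,0,0,0],[0.01,0.001,0.01,0,0,0],[0.01,0,0.01,0,0,0],[0.01,0,0.01,0,0,0],[0.01,0,0.01,0,0,0]]' | grep -E "pos|contact"
python3 -m crank '[[0.01,0,0.01,0,0,0],[0.01,0,0.01,0,0,0],[0.01,0,0.01,0,0,0],[0.01,0,0.01,0,0,0],[0.01,0,0.01,0,0,0]]'| grep -E "pos|contact"
python3 go.py 566.5 189.1 16.3 88 45
```

```text
tool_pos: [562.4, -2.2, 16.2]
contact_force: [-0.2, -5.9, 1.3]
tool_pos: [565.0, 68.6, 16.2]
contact_force: [0.2, -6.3, 2.3]
turn [ 0.003  0.002 -0.001] shift_m after turn [ 0.0852 -0.0027  0.0852] before [ 0.0854 -0.0031  0.085 ] t 28.975 j [-0.41  0.82  1.64  0.8   1.16 -0.88] F [ 0.2 -6.3  2.3] w 13.6
```

```bash
python3 -m crank '[[0.01,-0.001,0.01,0,0,0],[0.01,-0.001,0.01,0,0,0],[0.01,0,0.01,0,0,0],[0.01,0,0.01,0,0,0],[0.01,0,0.01,0,0,0]]' | grep -E "pos|contact"
python3 -m crank '[[0.01,0,0.01,0,0,0],[0.01,0,0.01,0,0,0],[0.006,0,0.006,0,0,0],[0.003,0,0.003,0,0,0],[0.002,0,0.002,0,0,0]]'| grep -E "pos|contact"
python3 go.py 566.5 189.1 16.3 88 45
```

```text
tool_pos: [565.6, 139.4, 16.2]
contact_force: [0.5, -6.6, 2.7]
tool_pos: [566.9, 183.3, 16.3]
contact_force: [-0.2, -7.4, 3.9]
turn [ 0.002  0.002 -0.001] shift_m after turn [ 0.0041 -0.0006  0.0041] before [ 0.0041 -0.0006  0.0041] t 30.225 j [-0.21  0.81  1.7   0.93  1.05 -0.83] F [-0.2 -7.4  3.9] w 13.5
```

```bash
for i in 1; do python3 -m crank '[[0.002,0,0.002,0,0,0],[0.0015,0,0.0015,0,0,0],[0,0,0,0,0,0]]'| grep -E "pos|contact"; python3 -m crank '[[0.0015,0,0.0015,0,0,0],[0,0,0,0,0,0]]'| grep -E "pos|contact"; python3 -m crank '[[0.0015,0,0.0015,0,0,0],[0,0,0,0,0,0]]'| grep -E "pos|contact"; done
```

```text
tool_pos: [567.1, 188.0, 16.2]
contact_force: [-0.9, -6.3, 1.7]
tool_pos: [567.1, 188.1, 16.2]
contact_force: [-6.1, -18.7, 9.1]
tool_pos: [567.1, 188.4, 16.2]
contact_force: [-10.4, -32.1, 13.4]
```

The tray is against its stop (−32 N). Easing off, releasing and retreating straight back.

```bash
python3 -m crank '[[-0.0015,0,-0.0015,0,0,0],[-0.0007,0,-0.0007,0,0,0],[0,0,0,0,0,0]]'| grep -E "pos|contact"
python3 -m crank '[[0,0,0,0,0,0],[0,0,0,0,0,0],[0,0,0,0,0,0]]' 45
python3 -m crank '[[-0.01,0,-0.01,0,0,0],[-0.03,0,-0.03,0,0,0],[-0.035,0,-0.035,0,0,0],[-0.035,0,-0.035,0,0,0],[0,0,0,0,0,0]]' 
python3 go.py 613.4 97.8 108 88 45
```

```text
tool_pos: [567.0, 188.4, 16.2]
contact_force: [-3.2, -11.0, 6.1]
time: 31.85
tool_pos: [566.2, 190.5, 16.0]
tcp_rot: [-3.141, -0.785, 1.535]
contact_force: [0.0, 0.6, 0.2]
grip_width: 38.6
finger_force: 0.0
time: 32.48
tool_pos: [561.7, 30.4, 16.0]
tcp_rot: [3.14, -0.784, 1.532]
contact_force: [-0.5, 0.1, -0.3]
grip_width: 40.9
finger_force: 0.0
turn [ 0.005  0.002 -0.003] shift_m after turn [ 0.1139  0.0493 -0.0161] before [ 0.114   0.0491 -0.0161] t 32.475 j [-0.47  0.83  1.62  0.76  1.2  -0.9 ] F [-0.5  0.1 -0.3] w 40.9
```

```bash
python3 -m crank '[[0.038,0.016,-0.005,0,0,0],[0.038,0.016,-0.005,0,0,0],[0.038,0.016,-0.005,0,0,0],[0,0,0,0,0,0],[0,0,0,0,0,0]]' 0
python3 go.py 616.1 177.7 108 88 45
python3 - <<'E'
from h import *
c=cap("top");s=cap("scene")
a=c["color"][120:260,110:310];b=s["color"][190:340,300:500]
cv2.imwrite("pics/j.png",np.hstack([cv2.resize(a,(400,280),interpolation=2),cv2.resize(b,(373,280),interpolation=2)]))
E
```

```text
time: 33.1
tool_pos: [610.3, 103.4, 106.6]
tcp_rot: [-3.139, -0.785, 1.535]
contact_force: [-0.8, -0.2, -0.0]
grip_width: 1.2
finger_force: 0.0
turn [-0.001  0.001 -0.001] shift_m after turn [0.0537 0.0032 0.0517] before [0.0537 0.0033 0.0517] t 33.1 j [-0.32  0.73  1.5   0.78  1.3  -0.66] F [-0.8 -0.2 -0. ] w 1.2
```

View pics/j.png

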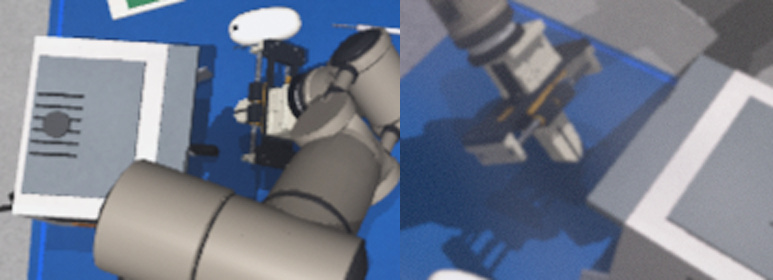

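The tray is in, with only its black grip showing at (203,150), and the gripper is poised before the lip. Going under the bar and pushing up in small steps.

```bash
python3 -m crank '[[0.018,0.003,0.018,0,0,0],[0.018,0,0.018,0,0,0],[0.01,0,0.01,0,0,0],[0.0055,0,0.0055,0,0,0],[0,0,0,0,0,0]]' |grep -E "pos|contact"
python3 go.py 616.1 177.7 119.5 88 45
python3 -m crank '[[0.0025,0,-0.0025,0,0,0],[0.0025,0,-0.0025,0,0,0],[0.002,0,-0.002,0,0,0],[0,0,0,0,0,0]]' |grep -E "pos|contact"
```

```text
tool_pos: [616.7, 175.8, 107.1]
contact_force: [0.0, 0.4, 0.7]
turn [-0.     0.001 -0.   ] shift_m after turn [ 0.0101 -0.0006 -0.0074] before [ 0.0101 -0.0006 -0.0074] t 33.825 j [-0.21  0.72  1.51  0.83  1.22 -0.6 ] F [0.  0.4 0.7] w 0.5
tool_pos: [617.0, 175.6, 117.7]
contact_force: [-0.1, 0.7, 0.2]
```

```bash
python3 -m crank '[[0.0015,0,-0.0015,0,0,0],[0,0,0,0,0,0]]' |grep -E "pos|contact"
python3 -m crank '[[0.001,0,-0.001,0,0,0],[0,0,0,0,0,0]]' |grep -E "pos|contact"
python3 -m crank '[[0.001,0,-0.001,0,0,0],[0,0,0,0,0,0]]' |grep -E "pos|contact"
python3 -m crank '[[0.001,0,-0.001,0,0,0],[0,0,0,0,0,0]]' |grep -E "pos|contact"
```

```text
tool_pos: [616.8, 175.8, 119.5]
contact_force: [0.7, 0.5, -0.5]
tool_pos: [616.7, 175.8, 120.7]
contact_force: [-0.1, -1.2, -0.7]
tool_pos: [616.7, 175.8, 122.0]
contact_force: [0.2, -0.3, -2.8]
tool_pos: [616.7, 175.8, 123.5]
contact_force: [-1.0, -1.4, -2.9]
```

```bash
python3 -m crank '[[0.001,0,-0.001,0,0,0],[0,0,0,0,0,0]]' |grep -E "pos|contact"
python3 -m crank '[[0.001,0,-0.001,0,0,0],[0,0,0,0,0,0]]' |grep -E "pos|contact"
python3 -m crank '[[0.001,0,-0.001,0,0,0],[0,0,0,0,0,0]]' |grep -E "pos|contact"
python3 -m crank '[[0.0007,0,-0.0007,0,0,0],[0,0,0,0,0,0]]' |grep -E "pos|contact"
```

```text
tool_pos: [616.7, 175.8, 125.0]
contact_force: [0.5, 0.1, -3.2]
tool_pos: [616.7, 175.8, 126.4]
contact_force: [0.1, -1.0, -4.0]
tool_pos: [616.6, 175.5, 127.3]
contact_force: [-0.5, -1.8, -6.9]
tool_pos: [616.6, 175.3, 127.8]
contact_force: [1.5, -3.5, -13.4]
```

The bar hit its end stop (about 13 N at 7 mm). Letting go, then backing off.

```bash
python3 -m crank '[[-0.004,0,0.004,0,0,0],[-0.006,0,0.006,0,0,0],[-0.004,0,0.004,0,0,0],[-0.02,0,-0.02,0,0,0],[-0.03,0,-0.03,0,0,0]]'
python3 -m crank '[[-0.03,0,-0.03,0,0,0],[-0.022,0,-0.022,0,0,0],[0,0,0,0,0,0],[0,0,0,0,0,0],[0,0,0,0,0,0]]' 45
python3 go.py 561.7 30.4 17 88 45
```

```text
time: 36.95
tool_pos: [614.3, 106.1, 110.1]
tcp_rot: [3.14, -0.787, 1.539]
contact_force: [0.9, -0.9, -0.1]
grip_width: 0.4
finger_force: 0.0
time: 37.58
tool_pos: [611.6, 33.1, 109.4]
tcp_rot: [3.142, -0.786, 1.537]
contact_force: [-0.1, 0.1, 0.3]
grip_width: 40.5
finger_force: 0.0
turn [-0.001 -0.     0.001] shift_m after turn [-0.0685 -0.0498  0.0622] before [-0.0684 -0.0498  0.0622] t 37.575 j [-0.43  0.75  1.43  0.73  1.38 -0.7 ] F [-0.1  0.1  0.3] w 40.5
```

```bash
python3 -m crank '[[-0.023,-0.017,0.021,0,0,0],[-0.023,-0.017,0.021,0,0,0],[-0.0225,-0.016,0.02,0,0,0],[0,0,0,0,0,0],[0,0,0,0,0,0]]' >/dev/null
python3 go.py 567 188.4 16.5 88 45
for i in 1 2 3 4 5 6 7; do python3 -m crank '[[0,0,0,0,0,0],[0,0,0,0,0,0],[0,0,0,0,0,0],[0,0,0,0,0,0],[0,0,0,0,0,0]]' | grep -E "time"; done
python3 - <<'E'
from h import *
c=cap("top");s=cap("scene")
a=c["color"][120:260,110:310];b=s["color"][190:340,300:500]
cv2.imwrite("pics/k.png",np.hstack([cv2.resize(a,(400,280),interpolation=2),cv2.resize(b,(373,280),interpolation=2)]))
E
```

```text
turn [0.001 0.001 0.001] shift_m after turn [ 0.1116 -0.0013  0.1137] before [ 0.1117 -0.0013  0.1137] t 38.2 j [-0.47  0.83  1.61  0.75  1.21 -0.9 ] F [ 1.4 -0.2  0.6] w 41.4
time: 38.83
time: 39.45
time: 40.08
time: 40.7
time: 41.32
time: 41.95
time: 42.58
```

View pics/k.png

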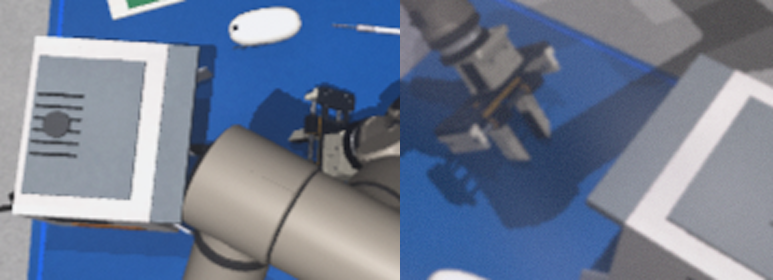

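The tray is still home with its grip at about (203,150), and the gripper is lined up in front of it. One more second of cure, then in to grip.

```bash
python3 -m crank '[[0,0,0,0,0,0],[0,0,0,0,0,0],[0,0,0,0,0,0],[0,0,0,0,0,0],[0,0,0,0,0,0]]' >/dev/null
python3 go.py 567 188.4 16.5 88 45
python3 -m crank '[[0.03,-0.001,0.03,0,0,0],[0.03,0,0.03,0,0,0],[0.025,0,0.025,0,0,0],[0.015,0,0.015,0,0,0],[0.01,0,0.01,0,0,0]]' | grep -E "pos|contact"
python3 -m crank '[[0,0,0,0,0,0],[0,0,0,0,0,0]]' | grep -E "pos|contact"
python3 go.py 567 188.4 16.5 88 45
```

```text
turn [ 0.  0. -0.] shift_m after turn [ 1.127e-01 -1.000e-04  1.132e-01] before [ 0.1127 -0.0002  0.1131] t 43.3 j [-0.47  0.83  1.61  0.75  1.21 -0.9 ] F [-0.2  0.5  1. ] w 41.0
tool_pos: [566.1, 185.0, 16.8]
contact_force: [-0.2, -1.0, -0.6]
tool_pos: [566.4, 183.4, 16.7]
contact_force: [-0.0, 0.0, -0.6]
turn [ 0.001  0.001 -0.001] shift_m after turn [0.0034 0.0004 0.0037] before [0.0034 0.0004 0.0037] t 44.175 j [-0.21  0.8   1.7   0.93  1.05 -0.83] F [-0.   0.  -0.6] w 41.4
```

```bash
python3 -m crank '[[0,0,0,0,0,0],[0,0,0,0,0,0],[0,0,0,0,0,0],[0,0,0,0,0,0],[0,0,0,0,0,0]]' 0
python3 -m crank '[[-0.005,0,-0.005,0,0,0],[-0.01,0,-0.01,0,0,0],[-0.01,0,-0.01,0,0,0],[-0.01,0,-0.01,0,0,0],[-0.01,0,-0.01,0,0,0]]' | grep -E "pos|contact|width|finger"
python3 -m crank '[[-0.01,0,-0.01,0,0,0],[-0.01,0,-0.01,0,0,0],[-0.01,0,-0.01,0,0,0],[-0.01,0,-0.01,0,0,0],[-0.01,0,-0.01,0,0,0]]' | grep -E "pos|contact|width|finger"
python3 -m crank '[[-0.01,0,-0.01,0,0,0],[-0.01,0,-0.01,0,0,0],[-0.01,0,-0.01,0,0,0],[-0.01,0,-0.01,0,0,0],[-0.01,0,-0.01,0,0,0]]' | grep -E "pos|contact|width|finger"
python3 -m crank '[[-0.01,0,-0.01,0,0,0],[-0.01,0,-0.01,0,0,0],[-0.01,0,-0.01,0,0,0],[-0.01,0,-0.01,0,0,0],[-0.004,0,-0.004,0,0,0]]' | grep -E "pos|contact|width|finger"
```

```text
time: 44.8
tool_pos: [566.4, 184.0, 16.8]
tcp_rot: [3.141, -0.784, 1.535]
contact_force: [0.6, -1.5, -1.0]
grip_width: 13.7
finger_force: 30.0
tool_pos: [563.7, 119.7, 16.7]
contact_force: [0.0, 4.4, -1.7]
grip_width: 14.2
finger_force: 30.0
tool_pos: [561.2, 49.1, 16.7]
contact_force: [-0.0, 4.0, -1.7]
grip_width: 13.9
finger_force: 30.0
tool_pos: [558.8, -21.7, 16.8]
contact_force: [1.2, 2.7, -4.3]
grip_width: 13.9
finger_force: 30.0
tool_pos: [556.7, -84.0, 16.8]
contact_force: [0.5, 2.4, -3.2]
grip_width: 14.0
finger_force: 30.0
```

```bash
python3 -m crank '[[0,0,0,0,0,0],[0,0,0,0,0,0],[0,0,0,0,0,0]]' 50 >/dev/null
python3 -m crank '[[0,0,-0.02,0,0,0],[0,0,-0.05,0,0,0],[0,0,-0.06,0,0,0],[0,0,-0.06,0,0,0],[0,0,0,0,0,0]]' >/dev/null
python3 -m crank '[[0,0,0,0,-0.157,0],[0,0,0,0,-0.157,0],[0,0,0,0,-0.157,0],[0,0,0,0,-0.157,0],[0,0,0,0,-0.157,0]]' 74
python3 -m crank '[[-0.05,0,0,0,0,0],[-0.05,0,0,0,0,0],[0,0,0,0,0,0]]'
python3 - <<'E'
from h import *
c=cap("top");s=cap("scene")
cv2.imwrite("pics/l.png",cv2.resize(c["color"][130:270,110:390],None,fx=2.8,fy=2.8,interpolation=2))
for b in bases(c,14,100,(215,150,310,260)):print("top",b)
for b in bases(s,17,100,(320,200,450,310)):print("scn",b)
E
```

```text
time: 48.92
tool_pos: [551.6, -215.8, 151.0]
tcp_rot: [3.142, 0.004, 1.537]
contact_force: [-0.6, 0.3, -0.8]
grip_width: 67.9
finger_force: 0.0
time: 49.3
tool_pos: [547.6, -318.5, 149.9]
tcp_rot: [-3.14, -0.0, 1.534]
contact_force: [0.4, 0.4, -0.5]
grip_width: 67.9
finger_force: 0.0
top (array([562.1,  23.3]), 0.9, [201, 148], (258, 197))
scn (array([522.8,  17.9]), 60.0, [74, 105], (376, 259))
```

View pics/l.png

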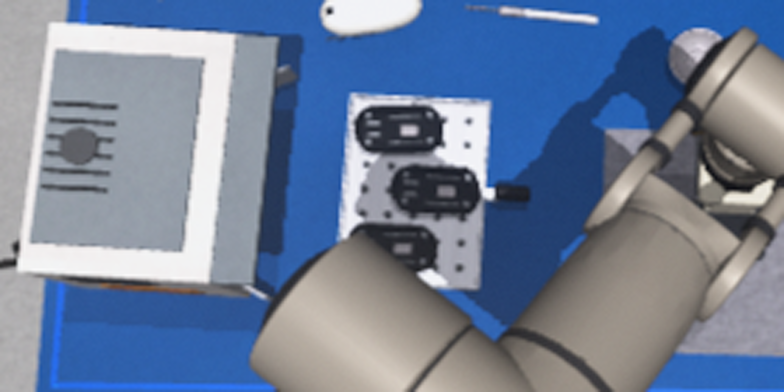

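All three bases are still flat in the tray, which is well clear of the lip. Their crop centres are (399,129), (434,189) and about (394,246). Next, unloading the middle one.

```bash
python3 - <<'E'
from h import *
c=cap("top")
m=cv2.morphologyEx((c["color"].max(2)<75).astype(np.uint8),cv2.MORPH_OPEN,np.ones((3,3)))
print(ray(c,[(x/2.8+110-.3,y/2.8+130-.3) for x,y in [(399,129),(434,189),(394,246),(357,129),(442,129),(391,189),(480,189)]],17)[:,:2].round(1).tolist())
ex=lambda L,z:ray(c,[(x/2.8+110-.3,y/2.8+130-.3) for x,y in L],z)[:,:2]
print("tray right corners",ex([(350,94),(491,99),(480,290)],11).round(1).tolist())
E
python3 go.py 554 -20 130 88
```

```text
[[634.7, 45.7], [561.7, 1.4], [492.3, 46.7], [633.9, 96.2], [635.4, -6.1], [561.0, 52.7], [562.4, -53.6]]
tray right corners [[678.8, 107.4], [675.1, -64.1], [441.8, -56.0]]
turn [-0.002 -0.002  0.001] shift_m after turn [ 0.2954 -0.0044  0.0204] before [ 0.2954 -0.0042  0.0209] t 49.45 j [-0.64  0.6   1.31  0.    1.23 -0.61] F [ 0.2 -0.4 -0.1] w 67.8
```

```bash
python3 -m crank '[[0.05,0.0005,0,0,0,0],[0.05,0.0005,0,0,0,0],[0.05,0.0005,0,0,0,0],[0.05,0.0005,0,0,0,0],[0.05,0.0005,0,0,0,0]]' 72 >/dev/null
python3 -m crank '[[0.05,0,0,0,0,0],[0.001,0,0,0,0,0],[0,0,0,0,0,0],[0,0,0,0,0,0]]' >/dev/null
python3 go.py 561.3 -14 16 88.3
```

```text
turn [-0.     0.    -0.006] shift_m after turn [ 3.100e-03 -1.000e-04  1.352e-01] before [ 3.100e-03 -1.000e-04  1.352e-01] t 50.575 j [-0.17  0.48  1.53 -0.    1.13 -0.13] F [-0.2 -0.3 -0. ] w 66.1
```

```bash
python3 -m crank '[[0.002,0,0.045,0,0,-0.006],[0,0,0.045,0,0,0],[0,0,0.03,0,0,0],[0,0,0.015,0,0,0],[0,0,0,0,0,0]]' 69 |grep -E "pos|contact"
python3 -m crank '[[0,0,0,0,0,0],[0,0,0,0,0,0],[0,0,0,0,0,0],[0,0,0,0,0,0]]' 0 |grep -E "pos|contact|width|finger"
python3 -m crank '[[0,0,-0.01,0,0,0],[0,0,-0.02,0,0,0],[0,0,-0.04,0,0,0],[0,0,-0.04,0,0,0],[0,0,0,0,0,0]]' |grep -E "pos|contact|width|finger"
python3 - <<'E'
from h import *
c=cap("top");s=cap("scene")
m=(np.abs(c["color"].astype(int)-c["color"].mean(2,keepdims=True)).max(2)<12)
cv2.imwrite("pics/m.png",cv2.resize(c["color"][130:270,110:410],None,fx=2.6,fy=2.6,interpolation=2))
E
python3 go.py 560 -380 130 88
```

```text
tool_pos: [561.3, -14.9, 15.8]
contact_force: [-0.0, 0.7, 0.1]
tool_pos: [562.5, -14.5, 17.6]
contact_force: [-0.5, -1.2, 6.6]
grip_width: 53.3
finger_force: 30.0
tool_pos: [563.5, -14.4, 130.0]
contact_force: [1.1, -0.6, -0.4]
grip_width: 53.7
finger_force: 30.0
turn [0.    0.    0.006] shift_m after turn [-0.3658  0.0115 -0.0035] before [-0.3658  0.0094 -0.0035] t 52.425 j [-0.16  0.5   1.56  0.    1.07 -0.13] F [-1.2 -0.2 -1.4] w 53.8
```

View pics/m.png

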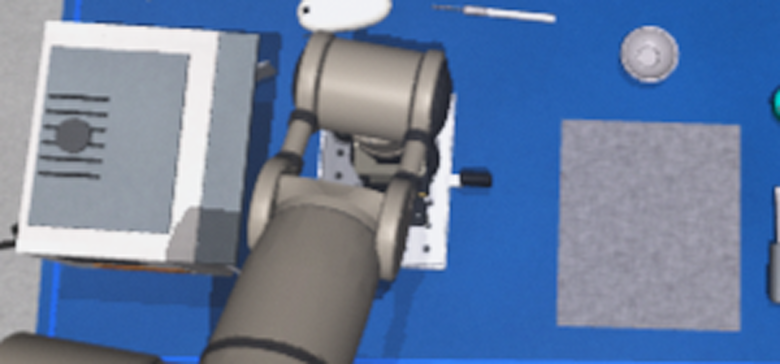

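The pad is clear, with its centre at crop (650,225), or about (503, −319) in the world. The base is held above the tray. I'll set the bases along y at x = 408, 503 and 598.

```bash
python3 - <<'E'
from h import *
c=cap("top");q=ray(c,[(x/2.6+109.7,y/2.6+129.7) for x,y in [(562,119),(741,125),(741,330),(557,325)]],1)[:,:2];print(q.round(),q.mean(0).round(1))
E
python3 go.py 408 -333 130 88.3
python3 -m crank '[[-0.052,-0.025,0,0,0,0],[-0.052,-0.025,0,0,0,0],[-0.052,-0.024,0,0,0,0],[-0.052,-0.024,0,0,0,0],[-0.052,-0.024,0,0,0,0]]' >/dev/null
python3 -m crank '[[-0.052,-0.023,0,0,0,0],[0,0,0,0,0,0],[0,0,0,0,0,0]]' |grep -E "pos|width|finger"
python3 go.py 408 -333 14 88.3
```

```text
[[ 643. -204.]
 [ 638. -440.]
 [ 370. -435.]
 [ 373. -199.]] [ 506.  -319.5]
turn [-0.002 -0.     0.001] shift_m after turn [-0.3234 -0.1433 -0.0044] before [-0.3233 -0.1435 -0.0042] t 52.475 j [-0.16  0.51  1.56 -0.    1.07 -0.13] F [-0.2  0.5 -0.7] w 53.4
tool_pos: [407.0, -321.0, 125.2]
grip_width: 53.7
finger_force: 30.0
turn [-0.002 -0.002 -0.   ] shift_m after turn [-0.012   0.0013  0.1112] before [-0.0122  0.0015  0.1112] t 53.475 j [-0.82  0.44  1.68  0.    1.02 -0.79] F [ 0.6  0.3 -0.5] w 53.7
```

```bash
python3 -m crank '[[-0.009,0.001,0.04,0,0,0],[0,0,0.04,0,0,0],[0,0,0.02,0,0,0],[0,0,0.008,0,0,0],[0,0,0.002,0,0,0]]' |grep -E "pos|width|finger"
python3 -m crank '[[0,0,0,0,0,0],[0,0,0,0,0,0]]' |grep -E "pos|width|contact"
python3 -m crank '[[0,0,0,0,0,0],[0,0,0,0,0,0],[0,0,0,0,0,0]]' 74 |grep -E "pos|width|contact"
python3 -m crank '[[0,0,-0.02,0,0,0],[0,0,-0.04,0,0,0],[0,0,-0.05,0,0,0],[0,0,0,0,0,0],[0,0,0,0,0,0]]' >/dev/null
python3 - <<'E'
from h import *
c=cap("top");s=cap("scene")
a=c["color"][130:270,215:410];b=s["color"][160:310,220:440]
cv2.imwrite("pics/n.png",np.vstack([cv2.resize(a,(418,300),interpolation=2),cv2.resize(b,(418,285),interpolation=2)]))
E
python3 go.py 634.7 45 130 88.3
```

```text
tool_pos: [408.8, -330.0, 16.2]
grip_width: 53.3
finger_force: 30.0
tool_pos: [408.7, -331.2, 17.2]
contact_force: [0.1, 0.6, -0.5]
grip_width: 53.8
tool_pos: [408.3, -331.0, 16.5]
contact_force: [-0.4, 0.6, -0.2]
grip_width: 67.8
turn [-0.002 -0.002  0.   ] shift_m after turn [ 0.3818  0.2159 -0.005 ] before [ 0.3817  0.216  -0.0047] t 55.45 j [-0.83  0.45  1.67 -0.    1.03 -0.8 ] F [-0.4 -0.2  0.1] w 68.1
```

View pics/n.png

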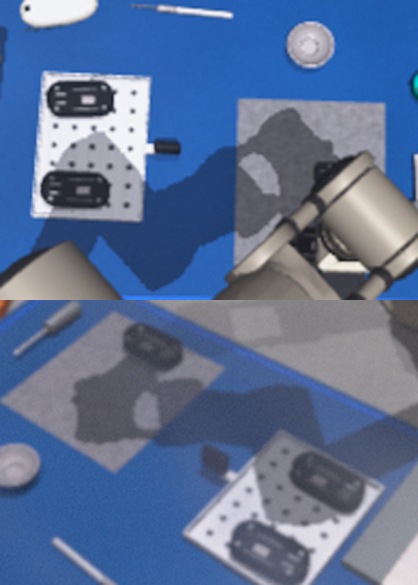

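The first base is flat on the pad, and the two remaining ones in the tray have not moved. Next is the one at high x.

```bash
python3 - <<'E'
from h import *
c=cap("top")
for b in bases(c,17,100,(215,150,275,260)):print(b)
E
python3 -m crank '[[0.05,0.027,0,0,0,0],[0.05,0.027,0,0,0,0],[0.05,0.027,0,0,0,0],[0.05,0.027,0,0,0,0],[0.05,0.027,0,0,0,0]]' >/dev/null
python3 -m crank '[[0.05,0.027,0,0,0,0],[0.05,0.027,0,0,0,0],[0.03,0.025,0,0,0,0],[0,0,0,0,0,0],[0,0,0,0,0,0]]' |grep -E "pos|width"
python3 go.py 634.7 45 16.5 88.3
```

```text
(array([490.9,  49.7]), 90.7, [103, 54], (250, 218))
(array([635.7,  46.4]), 90.8, [101, 52], (252, 176))
tool_pos: [632.3, 42.2, 125.0]
grip_width: 68.0
turn [-0.003  0.     0.001] shift_m after turn [0.0028 0.0023 0.1085] before [0.0029 0.0026 0.1085] t 56.75 j [-0.05  0.63  1.34 -0.    1.18 -0.02] F [-0.1 -1.1 -0.5] w 68.0
```

```bash
python3 -m crank '[[0.001,0.001,0.045,0,0,-0.02],[0,0,0.035,0,0,0],[0,0,0.02,0,0,0],[0,0,0.008,0,0,0],[0,0,0,0,0,0]]' |grep -E "pos|contact"
python3 -m crank '[[0,0,0,0,0,0],[0,0,0,0,0,0],[0,0,0,0,0,0],[0,0,0,0,0,0]]' 0 |grep -E "pos|contact|width|finger"
python3 -m crank '[[0,0,-0.01,0,0,0],[0,0,-0.02,0,0,0],[0,0,-0.04,0,0,0],[0,0,-0.04,0,0,0],[0,0,0,0,0,0]]' |grep -E "pos|contact|width|finger"
python3 go.py 598 -319 130 88.3
```

```text
tool_pos: [634.0, 42.8, 18.3]
contact_force: [0.2, 0.4, -0.2]
tool_pos: [634.9, 43.5, 19.4]
contact_force: [-1.3, -0.8, 6.1]
grip_width: 53.6
finger_force: 29.8
tool_pos: [636.3, 43.8, 132.4]
contact_force: [0.2, -0.1, -0.7]
grip_width: 53.8
finger_force: 29.8
turn [0.007 0.    0.021] shift_m after turn [-0.3638 -0.0275  0.0024] before [-0.3631 -0.0351  0.0022] t 58.5 j [-0.05  0.62  1.33  0.    1.18 -0.04] F [ 0.2 -0.1 -0.7] w 53.8
```

```bash
python3 -m crank '[[-0.052,-0.005,0,0,0,0.021],[-0.052,-0.004,0,0,0,0],[-0.052,-0.004,0,0,0,0],[-0.052,-0.004,0,0,0,0],[-0.052,-0.004,0,0,0,0]]' >/dev/null
python3 -m crank '[[-0.052,-0.004,0,0,0,0],[-0.045,-0.003,0,0,0,0],[0,0,0,0,0,0],[0,0,0,0,0,0]]' |grep -E "pos|width|finger"
python3 go.py 598 -319 17 88.3
```

```text
tool_pos: [596.1, -311.6, 127.2]
grip_width: 53.6
finger_force: 29.8
turn [-0.002 -0.002 -0.001] shift_m after turn [-0.0073  0.0021  0.1102] before [-0.0075  0.0023  0.1102] t 59.625 j [-0.6   0.7   1.2   0.    1.25 -0.57] F [-0.1  0.3 -1. ] w 53.6
```

```bash
python3 -m crank '[[-0.007,0.001,0.04,0,0,0],[0,0,0.04,0,0,0],[0,0,0.02,0,0,0],[0,0,0.008,0,0,0],[0,0,0.001,0,0,0]]' >/dev/null
python3 -m crank '[[0,0,0.0005,0,0,0],[0,0,0,0,0,0]]' |grep -E "pos|width|contact|finger"
python3 -m crank '[[0,0,0,0,0,0],[0,0,0,0,0,0],[0,0,0,0,0,0]]' 74 |grep -E "pos|width|contact"
python3 -m crank '[[0,0,-0.02,0,0,0],[0,0,-0.04,0,0,0],[0,0,-0.05,0,0,0],[0,0,0,0,0,0],[0,0,0,0,0,0]]' >/dev/null
python3 go.py 491 49 130 88.3
python3 - <<'E'
from h import *
c=cap("top")
for b in bases(c,17,100,(215,150,275,260)):print(b)
for b in bases(cap("scene"),17,80,(215,150,420,310)):print("s",b)
E
```

```text
tool_pos: [597.9, -319.9, 20.0]
contact_force: [-0.8, 0.4, -0.9]
grip_width: 53.8
finger_force: 29.8
tool_pos: [597.5, -319.6, 19.0]
contact_force: [0.2, -0.2, 0.9]
grip_width: 67.5
turn [ 0.001  0.001 -0.   ] shift_m after turn [ 0.3651 -0.1172 -0.0004] before [ 0.365  -0.1173 -0.0006] t 61.5 j [-0.6   0.7   1.19 -0.    1.25 -0.57] F [-0.3 -0.7 -0.2] w 68.1
s (array([ 603.3, -315.7]), 92.8, [77, 116], (259, 221))
s (array([ 394.5, -543.5]), 30.6, [337, 232], (249, 157))
```

Run:
```python
from h import *
c=cap("top");s=cap("scene")
a=c["color"][130:270,215:410];b=s["color"][160:310,220:440]
cv2.imwrite("pics/o.png",np.vstack([cv2.resize(a,(418,300),interpolation=2),cv2.resize(b,(418,285),interpolation=2)]))
```

```text
(no output)
```

View pics/o.png

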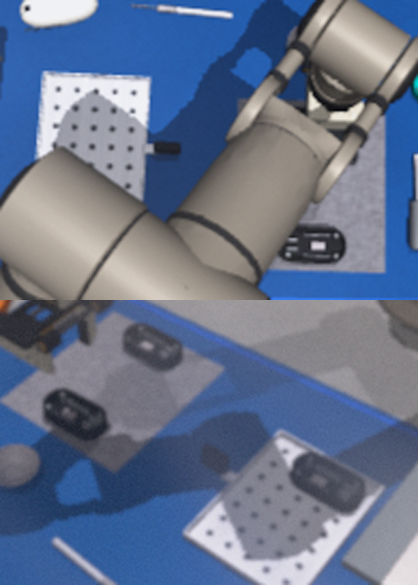

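Two bases are flat on the pad and the last one is in place in the tray. I've now viewed 16 pictures, which is two over the limit of 14, so I'll use numeric checks only from here.

```bash
python3 -m crank '[[0.046,-0.015,0,0,0,0],[0.046,-0.015,0,0,0,0],[0.046,-0.015,0,0,0,0],[0.046,-0.015,0,0,0,0],[0.046,-0.015,0,0,0,0]]' >/dev/null
python3 -m crank '[[0.046,-0.015,0,0,0,0],[0.045,-0.014,0,0,0,0],[0.044,-0.014,0,0,0,-0.02],[0,0,0,0,0,0],[0,0,0,0,0,0]]' |grep -E "pos|width"
python3 go.py 491 49 16.5 89.3
```

```text
tool_pos: [490.6, 48.6, 128.5]
grip_width: 67.8
turn [-0.     0.     0.002] shift_m after turn [0.0004 0.0004 0.112 ] before [0.0004 0.0004 0.112 ] t 62.95 j [-0.06  0.39  1.75 -0.    1.   -0.05] F [ 0.5 -0.6 -0.4] w 67.8
```

```bash
python3 -m crank '[[0,0,0.045,0,0,0],[0,0,0.035,0,0,0],[0,0,0.022,0,0,0],[0,0,0.009,0,0,0],[0,0,0,0,0,0]]' |grep -E "pos|contact"
python3 -m crank '[[0,0,0,0,0,0],[0,0,0,0,0,0],[0,0,0,0,0,0],[0,0,0,0,0,0]]' 0 |grep -E "pos|contact|width|finger"
python3 -m crank '[[0,0,-0.01,0,0,0],[0,0,-0.02,0,0,0],[0,0,-0.04,0,0,0],[0,0,-0.04,0,0,0],[0,0,0,0,0,0]]' |grep -E "pos|contact|width|finger"
python3 go.py 503 -319 130 88.3
python3 - <<'E'
from h import *
for b in bases(cap("scene"),14,80,(215,150,330,310)):print("s",b)
E
```

```text
tool_pos: [490.6, 48.1, 17.5]
contact_force: [-0.1, -0.2, 0.8]
tool_pos: [491.1, 48.8, 18.6]
contact_force: [-0.6, -1.1, 6.0]
grip_width: 53.6
finger_force: 30.0
tool_pos: [492.2, 49.0, 131.0]
contact_force: [-0.2, 0.1, -1.4]
grip_width: 53.6
finger_force: 30.0
turn [0.006 0.    0.02 ] shift_m after turn [-0.3675  0.0217  0.001 ] before [-0.3679  0.0144  0.0012] t 64.7 j [-0.06  0.39  1.75  0.    1.   -0.05] F [-0.2  0.1 -1.4] w 53.6
s (array([ 598.6, -321.8]), 92.8, [71, 113], (259, 220))
```

```bash
python3 - <<'E'
from h import *
for b in bases(cap("top"),14,80,(315,150,400,270)):print("t",b)
E
python3 -m crank '[[-0.052,0.002,0,0,0,0.02],[-0.052,0.003,0,0,0,0],[-0.052,0.003,0,0,0,0],[-0.052,0.003,0,0,0,0],[-0.052,0.003,0,0,0,0]]' >/dev/null
python3 -m crank '[[-0.052,0.003,0,0,0,0],[-0.052,0.003,0,0,0,0],[0,0,0,0,0,0],[0,0,0,0,0,0]]' |grep -E "pos|width|finger"
python3 go.py 503 -319 17 88.3
```

```text
t (array([ 409.2, -316.1]), 90.7, [103, 53], (360, 244))
t (array([ 598.2, -315.8]), 90.8, [102, 55], (359, 188))
tool_pos: [499.6, -314.4, 126.2]
grip_width: 53.7
finger_force: 30.0
turn [-0.003 -0.002 -0.001] shift_m after turn [-0.0045  0.0035  0.1092] before [-0.0047  0.0038  0.1092] t 65.925 j [-0.69  0.55  1.47  0.    1.12 -0.66] F [-0.8  0.2 -0.7] w 53.7
```

```bash
python3 -m crank '[[-0.003,0.003,0.04,0,0,0],[0,0,0.04,0,0,0],[0,0,0.02,0,0,0],[0,0,0.008,0,0,0],[0,0,0,0,0,0]]' >/dev/null
python3 -m crank '[[0,0,0.001,0,0,0],[0,0,0,0,0,0]]' |grep -E "pos|width|contact|finger"
python3 -m crank '[[0,0,0,0,0,0],[0,0,0,0,0,0],[0,0,0,0,0,0]]' 72 |grep -E "pos|width|contact"
python3 -m crank '[[0,0,-0.02,0,0,0],[0,0,-0.04,0,0,0],[0,0,-0.05,0,0,0],[0.05,0,-0.01,0,0,0],[0.05,0,0,0,0,0]]' >/dev/null
python3 -m crank '[[0.05,0,0,0,0,0],[0.05,0,0,0,0,0],[0.05,0,0,0,0,0],[0,0,0,0,0,0],[0,0,0,0,0,0]]' |grep -E "pos|width|contact"
python3 - <<'E'
from h import *
for b in bases(cap("top"),14,80,(315,150,400,270)):print("t",b)
for b in bases(cap("scene"),14,80,(215,150,330,310)):print("s",b)
c=cap("top")
for k in blobs(c["color"].min(2)>120,300):
    b=cv2.minAreaRect(k)
    if 215<b[0][0]<310 and 150<b[0][1]<260: print("tray",ray(c,[b[0]],11).round(),b)
E
```

```text
tool_pos: [503.8, -318.8, 19.7]
contact_force: [-0.6, 0.5, -0.5]
grip_width: 53.7
finger_force: 30.0
tool_pos: [503.5, -318.7, 19.0]
contact_force: [0.1, 0.3, 0.4]
grip_width: 65.8
tool_pos: [511.2, -69.1, 139.0]
contact_force: [0.7, 0.6, 0.9]
grip_width: 66.2
t (array([ 409.2, -316.1]), 90.7, [103, 53], (360, 244))
t (array([ 504.5, -317.2]), 86.3, [56, 105], (360, 215))
t (array([ 598.2, -315.8]), 90.8, [102, 55], (359, 188))
s (array([ 598.5, -320.3]), 92.8, [71, 113], (259, 220))
s (array([ 505.9, -323.9]), 86.3, [69, 110], (279, 201))
tray [[470.  -6.  11.]] ((266.3565673828125, 224.61534118652344), (56.01250457763672, 39.49314880371094), 41.72951126098633)
tray [[608. -28.  11.]] ((274.0321350097656, 184.0596466064453), (36.3016242980957, 29.405269622802734), 16.699241638183594)
tray [[599.  70.  11.]] ((244.83450317382812, 186.48622131347656), (24.83060073852539, 49.162925720214844), 4.763641834259033)
tray [[ 411. -147.   11.]] ((308.5, 243.0), (312.0, 617.0), 90.0)
```

```bash
python3 -c "
from plant import bot
print(bot.close_job())"
```

```text
the job is handed in; nothing more can be done
None
```

I handed the job in at about 69 s: the three bases were cured and are back flat on the pad, and the empty tray is clear of the cabinet; no verdict came back, and I viewed 16 pictures, two over the limit of 14.

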